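# Lean a pair of gel plates on the casting stand

## Robot

A 6-joint arm with a two-finger parallel gripper is mounted at the origin on a cart in front of the work surface, level with it; the furniture and walls round the work are solid. World frame = base frame: x ahead of the robot, y to its left, z up, the work surface at z = 0. Lengths are in m, angles in degrees, forces in N, time in s.
With the tool pointing down it reaches from about 0.3 to 0.75 m from the base axis. Payload 8.5 kg.
Tool frame: the origin (TCP) lies midway between the tips of the shut fingers; the grasp point (between the pads) lies 19 mm behind it; y points along the fingers, x is the direction in which the jaws open and shut, and the axes are right-handed (so a half turn about y gives the same grasp; the last joint's range is limited). The gripper opens to 85 mm and grips with 20 to 120 N. Pads are 22 mm wide; open, the fingers measure 114 mm over their backs; the gripper's body (76 mm by 85 mm) begins 54 mm behind the grasp point. The pads swing forward as they close: fully open they stand 13 mm farther back than shut.
Start: joints at [61.633, 21.807, 74.336, -0, 83.858, -12.336], TCP at [0.152, 0.529, 0.231] pointing down, gripper open.
Joint ranges: [-178.18, 178.18], [-50.72, 133.34], [12.68, 142.11], [-81.47, 261.47], [9.98, 163.14], [-165.26, 165.26]. Speed limits (degrees/s): [136.94, 136.94, 180, 180, 180, 180].

## Interface

Orientations are given as a 3x3 rotation matrix whose columns are the frame's x, y, z axes.
In Python, from rig import env gives the robot as it stands.
- The arm moves only by the tool carry_out, never from a script. Its argument "plan" is a list of rows, each a list of 3 entries, a list of its own where there are three numbers: the shift along the tool's x, y, z in m, then the turn, a rotation vector about the tool's x, y, z in degrees, then the finger opening in m, from 0 to 0.0854. In form: [[[dx, dy, dz], [ax, ay, az], jaw], ...]. A call has 1 to 8 rows; each row shifts and turns the commanded pose from where the row before left it, along the tool's axes as they then stand; what a row does not reach is not made up. A row lasts 1/8 s, in which the tool goes at most 62.5 mm and 10.7 degrees, less where a joint would pass 70% of its speed; a pose out of reach is approached as far as the arm can. A call is refused whole if a number of a shift passes 0.0625 or a number of a turn 10.7, either way. A call with a gripper value outside its range is refused whole. The fingers move at their own pace and stop on an object; "force" is the grip in N (left out, the last holds). Time passes only in rows, so rows that do not move let the fingers close. It gives the time, the measured TCP pose, the force and the opening at its end, in the units of the state.
- env.observe(): the state, without advancing time (a new reading comes with each control period).
- env.get_image(name): name is "scene" or "side" or "wrist"; returns a dict with "image" (420x560x3 uint8, red, green, blue), "vfov" (degrees; the focal length in pixels is half the picture's height over the tangent of half this angle, whatever the lens; pixels are square), "cx", "cy" (the principal point, pixels), "rvec" (rotation vector, rad) and "tvec" (3), from world to camera coordinates, as OpenCV has them; the wrist camera has in their place "tool_from_camera" (4x4, takes a point from camera to tool coordinates, whose origin is the TCP and whose axes are the tool frame's). Camera axes: x right, y down, z forward; pixel columns grow to the right and rows downward; lengths in m; the calibration is good to about 2 mm. The wrist camera is an equidistant fisheye: a pixel r from the principal point sees the ray r / f radians off the axis. A picture is of the moment at which its call begins: read the wrist's pose just before it. There is no depth.
- env.close_job(): hands the job in, once; it reports no verdict.
Trained networks look in a picture, given as the dict that the camera call returned (one of the last four; its "shot" number tells which), for a name from the list of things; names that differ only in an ending like _2 or _b are one class to them, and where a whole thing is asked for, a point or a joint stands for the part that bears it (a point fixed in the world has none). Each returns a list of dicts, best first, with "conf" (0 to 1); they miss things now and then, are a little off and sometimes report something else, mostly with a low value. They report only what shows in the picture. A call takes as long as a camera call. They do not tell look-alikes from the thing itself.
- env.outline_of(target, picture): "mask" (420x560 bool, what is visible of it) and "pixel" ([row, column] in pixels, amid what is visible of it).
The state is a dict: "time_s": time; "q": joint angles; "qvel": joint speeds; "joint_efforts": joint torques, N m; "position": TCP position; "tool_rot": TCP orientation; "ft_force": force on the tool from outside, world axes, zero at the start; "wrist_torque": the same for the moment, N m; "grip_width": finger opening in m.
Only numpy, scipy, OpenCV 4.12 (cv2) and the standard library are available. Lean on these libraries where they do the work, as an engineer would, in place of code of your own. Each camera call takes 0.05 s, during which the arm holds its last target.

## Task

Set up the two white ceramic gel plates on the sloped casting stand: take the short plate from the draining rack and lean it flat against the stand's sloped backstop, its lower edge on the ledge and centred on the backstop, then lean the tall plate the same way flat against the front of the short one. Bring each plate to the slope's angle and set it on the ledge while still holding it, rather than letting it drop or topple into place. Then slide the keeper along the ledge all the way to its stop in front of the middle of the plates, leaving both plates seated and the beaker, foam float and timer where they are.

Things in the scene. Friction and masses are not known exactly. Their poses are not given: they have to be found in the camera images.
- short_plate_mid (a point): Centre (half-way up) of the short plate: plain white ceramic rectangle 100 mm wide (its x), 8 mm thick (y), 110 mm high (z), 0.15 to 0.3 kg, loose. It starts upright in one of the two slots of the draining rack; which slot varies. Seated on the stand its centre is at (-4, 0, 55) mm in the backrest's frame.
- tall_plate_mid (a point): Centre (half-way up) of the tall plate: the same ceramic, 100 mm wide (x), 8 mm thick (y), 160 mm high (z), 0.2 to 0.45 kg, loose, upright in the other slot at the start. Seated in front of the short plate its centre is at (-12, 0, 80) mm in the backrest's frame, its z along the backrest's z, its y along the backrest's x.
- backrest: Sloped part of the fixed aluminium stand. Origin: middle of the corner between backstop face and ledge, 30 mm above the worktop. z: up along the face, leaning back 0.45 rad (26 deg) from vertical; x: into the backstop, square to its face; y: along the corner. Backstop: y -50 to 50 mm, 66 mm high along z, 8 mm thick. Ledge: square to the face, out to x -70 mm, y -112 to 56 mm.
- stand: The casting stand's flat base plate, fixed, 165 x 180 x 8 mm; origin under the backrest's corner, z = 0. Open behind the backstop but for two thin struts; the top of the backstop is 90 mm above the worktop, the top of the keeper 110 mm.
- keeper (a joint): Dark steel keeper sliding along the front of the ledge in the backrest's +y: 0 m parked at the -y end (starts at 0 to 0.015), 0.095 m at the end stop, in front of the plates' middle. Friction holds it; about 1.5 N moves it. Its 20 mm wide upright finger stands 23 mm in front of the backstop's face and passes the two seated plates with 7 mm to spare.
- keeper_grip (a point): Point on the keeper's upright grip tab, 15 mm below the tab's upper end; axes as the backrest's. The tab is 14 mm wide along the sliding direction (y), 12 mm deep (x), 48 mm long (z), centred 57 mm in front of the backstop's face. Push it on its outer (-y) side or pinch it across the 14 mm.
- drip_tray: Fixed steel tray, 154 mm (its x) by 244 mm (y), rim 21 mm high; origin at the centre of its underside. In its middle a fixed grey draining rack: two slots along x at y -35 and +35 mm, 11 mm wide, walls up to 30 mm above the worktop; the plates' lower edges stand in them 6 mm above the worktop.
- beaker: Bystander: small clear glass beaker, 53 mm across, 66 mm high, loose, on the worktop behind and between tray and stand; origin at the centre of its underside. To be left alone.
- foam_float: Bystander: blue foam float, with three tubes in it, 50 x 72 x 16 mm, loose, on the worktop to the right of the stand; origin at the centre of its underside. To be left alone.
- timer: Bystander: small bench timer, 62 x 68 x 21 mm, loose, on the worktop to the right of the stand, nearer the robot; origin at the centre of its underside. To be left alone.
- short_plate: The short plate again, its origin at the middle of its lower edge; axes as its centre.
- tall_plate: The tall plate again, its origin at the middle of its lower edge; axes as its centre.
Things that resemble listed ones, but are neither listed nor needed, are in the scene too. What is shaped like the tall_plate but blue is not meant. Leave any red look-alike of the short_plate alone.

How it is judged (in metres and radians):
On the way, in this order (a step that is already met when the one before it is completed fails the run):
1. the short plate, still held, leans flat against the backstop with its lower edge on the ledge (contact force between the fingers and short_plate above 1 N and x of short_plate_mid in the frame of backrest between -0.013 and 0.005 m and y of short_plate_mid in the frame of backrest between -0.02 and 0.02 m and z of short_plate_mid in the frame of backrest between 0.047 and 0.063 m and angle between the y axis of short_plate_mid and the x axis of backrest, either way round below 0.14 rad and angle between the z axis of short_plate_mid and the z axis of backrest, either way round below 0.14 rad), for 0.1 s.
2. the short plate has been let go and stays leaning there (x of short_plate_mid in the frame of backrest between -0.009 and 0.001 m and y of short_plate_mid in the frame of backrest between -0.02 and 0.02 m and z of short_plate_mid in the frame of backrest between 0.05 and 0.06 m and angle between the y axis of short_plate_mid and the x axis of backrest, either way round below 0.1 rad and angle between the z axis of short_plate_mid and the z axis of backrest, either way round below 0.1 rad and not (contact force between the fingers and short_plate above 1 N)), for 0.2 s.
3. with the short plate in place, the tall plate, still held, leans flat against its front with its lower edge on the ledge (contact force between the fingers and tall_plate above 1 N and x of short_plate_mid in the frame of backrest between -0.009 and 0.001 m and y of short_plate_mid in the frame of backrest between -0.02 and 0.02 m and z of short_plate_mid in the frame of backrest between 0.05 and 0.06 m and angle between the y axis of short_plate_mid and the x axis of backrest, either way round below 0.1 rad and angle between the z axis of short_plate_mid and the z axis of backrest, either way round below 0.1 rad and x of tall_plate_mid in the frame of backrest between -0.021 and -0.003 m and y of tall_plate_mid in the frame of backrest between -0.02 and 0.02 m and z of tall_plate_mid in the frame of backrest between 0.072 and 0.088 m and angle between the y axis of tall_plate_mid and the x axis of backrest, either way round below 0.14 rad and angle between the z axis of tall_plate_mid and the z axis of backrest, either way round below 0.14 rad), for 0.1 s.
4. the keeper is slid in front of the middle of both leaning plates (x of short_plate_mid in the frame of backrest between -0.009 and 0.001 m and y of short_plate_mid in the frame of backrest between -0.02 and 0.02 m and z of short_plate_mid in the frame of backrest between 0.05 and 0.06 m and angle between the y axis of each of short_plate_mid, tall_plate_mid and the x axis of backrest, either way round below 0.1 rad and angle between the z axis of each of short_plate_mid, tall_plate_mid and the z axis of backrest, either way round below 0.1 rad and x of tall_plate_mid in the frame of backrest between -0.018 and -0.006 m and y of tall_plate_mid in the frame of backrest between -0.02 and 0.02 m and z of tall_plate_mid in the frame of backrest between 0.075 and 0.085 m and value of joint keeper above 0.083 m), for 0.2 s.
At the end, for the whole second after the job is handed in: Both plates rest leaning on the stand, short behind tall: each centre within 20 mm of the middle along y, 5 mm (tall 6 mm) along x and 5 mm along z of its seated place, face and height within 0.10 rad of the backstop's; keeper at 0.083 m or more (all of step 4 and linear speed of each of short_plate, tall_plate below 0.02 m/s); the robot touches nothing.
It fails at once if the small clear glass beaker is shifted by more than 30 mm (distance of beaker from where it was at the start of the episode above 0.03 m).
It fails at once if the blue foam float is shifted by more than 30 mm (distance of foam_float from where it was at the start of the episode above 0.03 m).
It fails at once if the small bench timer is shifted by more than 30 mm (distance of timer from where it was at the start of the episode above 0.03 m).
It also fails if it takes over 72 s, if anything falls off the work surface, if the arm or the gripper's body presses on something with over 40 N, if the wrist force passes 120 N, or if a joint passes its speed limit or range.

## Working session

There is one attempt and no reset: what is moved stays moved. The work goes in short steps, Python scripts to look and compute and a tool call to move; the robot and the scene stay as the last step left them, time stands still between calls to the robot, and variables do not carry over. Pictures are saved under pics/ and viewed, and the job is handed in when it is done.

Besides the shell and the picture viewer there is one more tool, called after "Emit:" as name(argument=value, ...) on one line, values as JSON. carry_out: Moves the arm, as the interface text tells. Its arguments: {"type":"object","properties":{"plan":{"type":"array","items":{"type":"array"}},"force":{"type":"number"}},"required":["plan"]}

```bash
ls; mkdir -p pics; cat > h.py <<'E'
import numpy as np, cv2
from rig import env
E
python3 - <<'E'
from h import *
s=env.observe(); print({k:np.round(v,3).tolist() for k,v in s.items()})
ims=[]
for n in ["scene","side","wrist"]:
    p=env.get_image(n); cv2.imwrite(f"pics/a_{n}.png",cv2.cvtColor(p["image"],cv2.COLOR_RGB2BGR))
    print(n,{k:(np.round(v,3).tolist() if k!='image' else 0) for k,v in p.items()})
    if n!="wrist":
        for t in ["short_plate","tall_plate","backrest","keeper","drip_tray","stand","keeper_grip"]:
            print(t,[(round(d["conf"],2),np.round(d["pixel"]).tolist(),int(d["mask"].sum())) for d in env.outline_of(t,p)])
E
```

```text
pics
{'time_s': 0.0, 'q': [61.632, 21.843, 74.385, 0.001, 83.858, -12.336], 'qvel': [-0.042, -0.04, -0.04, 0.02, -0.063, -0.042], 'joint_efforts': [0.0, -44.847, -23.127, -0.0, 0.005, -0.0], 'position': [0.152, 0.528, 0.231], 'tool_rot': [[0.276, -0.001, -0.961], [0.961, -0.001, 0.276], [-0.001, -1.0, 0.0]], 'ft_force': [0.455, -0.107, -0.765], 'wrist_torque': [-0.01, 0.045, 0.008], 'grip_width': 0.086}
scene {'image': 0, 'vfov': 57.826, 'cx': 276.913, 'cy': 202.914, 'rvec': [1.796, -1.028, 0.688], 'tvec': [-0.29, 0.27, 0.685], 'shot': 1}
short_plate [(0.73, [192.0, 186.0], 490)]
tall_plate [(0.93, [186.0, 211.0], 748), (0.85, [216.0, 168.0], 1089)]
backrest [(0.87, [215.0, 298.0], 1410)]
keeper [(0.76, [214.0, 278.0], 238)]
drip_tray [(0.83, [213.0, 208.0], 1283)]
stand [(0.97, [226.0, 306.0], 2930), (0.26, [214.0, 207.0], 1257)]
keeper_grip [(0.57, [211.0, 280.0], 238)]
side {'image': 0, 'vfov': 42.094, 'cx': 282.191, 'cy': 206.452, 'rvec': [1.915, -0.567, 0.349], 'tvec': [-0.46, 0.188, 1.725], 'shot': 2}
short_plate [(0.65, [192.0, 182.0], 574), (0.54, [188.0, 228.0], 263)]
tall_plate [(0.86, [186.0, 247.0], 690), (0.58, [200.0, 205.0], 215)]
backrest [(0.67, [216.0, 300.0], 847)]
keeper [(0.43, [212.0, 284.0], 102)]
drip_tray [(0.92, [207.0, 244.0], 895)]
stand [(0.94, [222.0, 303.0], 1738)]
keeper_grip []
wrist {'image': 0, 'vfov': 65.706, 'cx': 279.429, 'cy': 209.253, 'tool_from_camera': [[1.0, -0.0, -0.0, -0.0], [0.0, -0.294, 0.956, -0.142], [-0.0, -0.956, -0.294, 0.075], [0.0, 0.0, 0.0, 1.0]], 'shot': 3}
```

```bash
python3 - <<'E'
import cv2
a=cv2.imread("pics/a_scene.png")[130:280,100:400]; cv2.imwrite("pics/a_scene_z.png",cv2.resize(a,(800,400),interpolation=cv2.INTER_CUBIC))
a=cv2.imread("pics/a_side.png")[130:260,140:400]; cv2.imwrite("pics/a_side_z.png",cv2.resize(a,(800,400),interpolation=cv2.INTER_CUBIC))
E
```

```text
(no output)
```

View pics/a_scene.png

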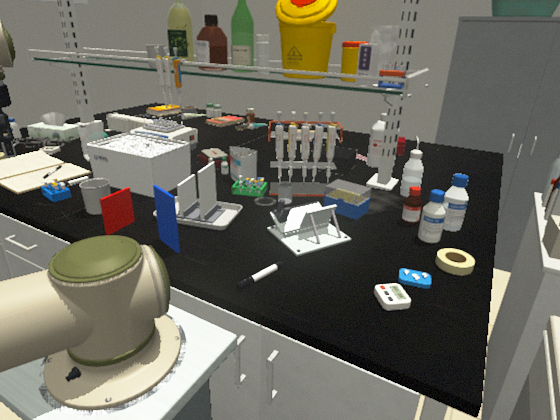

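View pics/a_wrist.png

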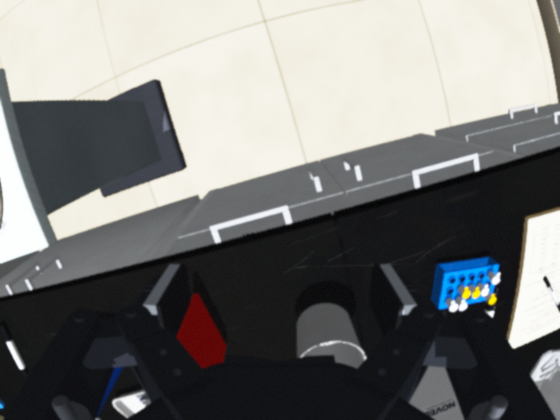

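View pics/a_side.png

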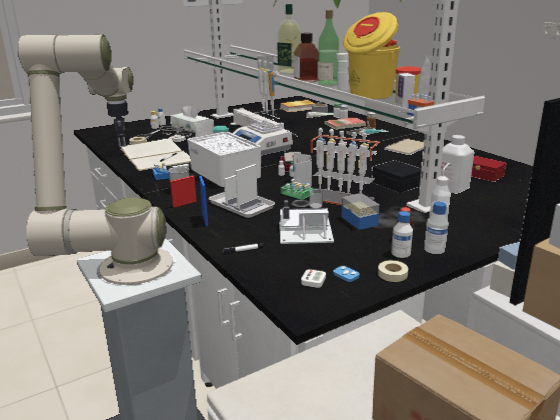

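```bash
sleep 0
```

```text
(no output)
```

View pics/a_scene_z.png

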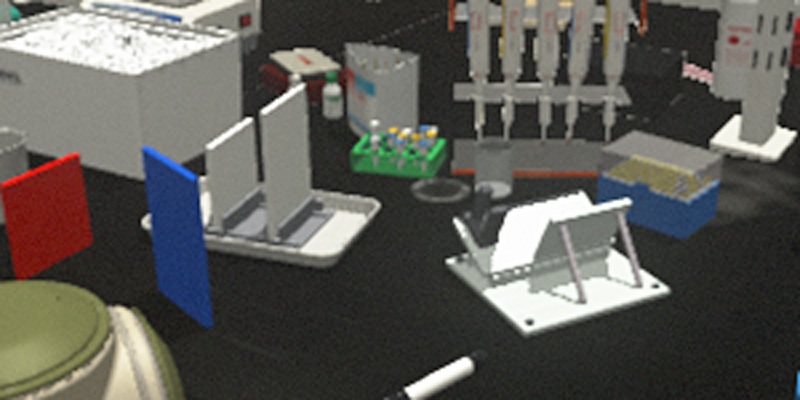

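View pics/a_side_z.png

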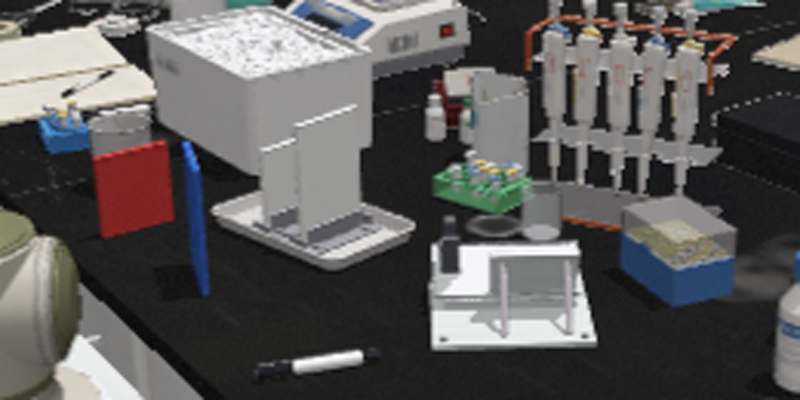

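```bash
cat > h.py <<'E'
import numpy as np, cv2
from scipy.spatial.transform import Rotation as R
from rig import env
def K(p):
    f=210/np.tan(np.radians(p["vfov"])/2); return np.array([[f,0,p["cx"]],[0,f,p["cy"]],[0,0,1]])
def pose(p,s=None):
    """camera->world R, C"""
    if "rvec" in p:
        Rw=cv2.Rodrigues(np.array(p["rvec"],float))[0]; return Rw.T, -Rw.T@np.array(p["tvec"])
    T=np.array(p["tool_from_camera"]); A=np.array(s["tool_rot"]); return A@T[:3,:3], A@T[:3,3]+np.array(s["position"])
def proj(p,X,s=None):
    Rc,C=pose(p,s); k=K(p); X=(np.atleast_2d(X)-C)@Rc
    if "rvec" in p: return np.c_[k[0,0]*X[:,0]/X[:,2]+k[0,2],k[1,1]*X[:,1]/X[:,2]+k[1,2]]
    r=np.hypot(X[:,0],X[:,1]); th=np.arctan2(r,X[:,2]); q=k[0,0]*th/r
    return np.c_[q*X[:,0]+k[0,2],q*X[:,1]+k[1,2]]
def ray(p,uv,s=None):
    Rc,C=pose(p,s); k=K(p); d=(np.atleast_2d(uv)-k[:2,2])/k[0,0]
    if "rvec" in p: v=np.c_[d,np.ones(len(d))]
    else:
        r=np.hypot(d[:,0],d[:,1])+1e-12; v=np.c_[d*(np.sin(r)/r)[:,None],np.cos(r)]
    return C, v@Rc.T
def atz(p,uv,z,s=None):
    C,v=ray(p,uv,s); return C+v*((z-C[2])/v[:,2])[:,None]
E
python3 - <<'E'
from h import *
for n in ["scene","side"]:
    p=env.get_image(n); print(n,pose(p)[1])
    if n=="scene":
        print(atz(p,[[267.6,227.5],[298.7,253.7],[350.5,238.7]],.008)); 
        print("tray",atz(p,[[100+140/2.667,130+222/2.667],[100+320/2.667,130+265/2.667],[100+382/2.667,130+200/2.667]],.021))
        print("backstoptop",atz(p,[[100+533/2.667,130+255/2.667],[100+632/2.667,130+203/2.667]],[.03,.09]))
        print("things",atz(p,[[186,186],[211,186],[116,215],[168,220],[392,297],[415,278],[285,190]],0.02))
    else: print(atz(p,[[280,242.7],[333.5,242.7],[281,212],[282,226]],.008))
E
```

```text
scene [-0.30607911 -0.4939865   0.53648309]
[[ 0.53897333  0.00390652  0.008     ]
 [ 0.45898843 -0.13778506  0.008     ]
 [ 0.60495422 -0.2264466   0.008     ]]
tray [[0.41191066 0.33384966 0.021     ]
 [0.43801503 0.09951711 0.021     ]
 [0.60714147 0.13578844 0.021     ]]
backstoptop [[ 0.56189809 -0.08875791  0.03      ]
 [ 0.61820588 -0.17333723  0.09      ]]
things [[ 0.63311769  0.39924459  0.02      ]
 [ 0.68086655  0.32485053  0.02      ]
 [ 0.34758224  0.41760744  0.02      ]
 [ 0.40506384  0.26417653  0.02      ]
 [ 0.39194409 -0.39404505  0.02      ]
 [ 0.48918313 -0.42252085  0.02      ]
 [ 0.79129024  0.08334976  0.02      ]]
side [-0.40664713 -1.52755387  0.8512058 ]
[[ 0.45151556 -0.13420404  0.008     ]
 [ 0.59994185 -0.23527836  0.008     ]
 [ 0.58965293  0.07826197  0.008     ]
 [ 0.52686918 -0.0278848   0.008     ]]
```

The view has five upright plates. White short is at scene (186,192) and white tall at (211,186), both in the rack. Red is at (118,212) and blue at (168,218), both on the bench, so they are decoys. The stand is at (306,226), with the dark keeper at (278,214).

Next I'll move the wrist camera over the rack.

Emit:
carry_out(plan=[[[-0.005,-0.02,-0.01],[0,-2.75,0],0.0854],[[-0.025,-0.02,-0.045],[0,-2.75,0],0.0854],[[-0.025,-0.02,-0.05],[0,-2.75,0],0.0854],[[-0.03,-0.01,-0.05],[0,-2.75,0],0.0854],[[-0.03,0,-0.05],[0,-2.75,0],0.0854],[[-0.02,0,-0.05],[0,-2.75,0],0.0854],[[-0.015,0,-0.05],[0,-2.75,0],0.0854],[[-0.01,0,-0.035],[0,-2.75,0],0.0854]])

```text
time_s: 1.95
position: [0.4722, 0.3361, 0.3011]
tool_rot: [[-0.104, -0.0, -0.995], [0.995, -0.0, -0.104], [-0.0, -1.0, 0.0]]
ft_force: [0.2, 1.0, -0.7]
grip_width: 0.0855
```

```bash
cat > look.py <<'E'
from h import *
import sys,pickle
name=sys.argv[1]; s=env.observe(); p=env.get_image("wrist")
pickle.dump((s,p),open(f"pics/{name}.pkl","wb")); cv2.imwrite(f"pics/{name}.png",cv2.cvtColor(p["image"],cv2.COLOR_RGB2BGR))
print(s["time_s"],np.round(s["position"],4),np.round(s["tool_rot"],3).tolist(),np.round(s["q"],1),s["grip_width"])
for t in sys.argv[2:]: print(t,[(round(d["conf"],2),np.round(d["pixel"]).tolist(),int(d["mask"].sum())) for d in env.outline_of(t,p)])
E
python3 look.py b short_plate tall_plate drip_tray
```

```text
1.95 [0.4722 0.3361 0.3011] [[-0.104, -0.0, -0.995], [0.995, -0.0, -0.104], [-0.0, -1.0, 0.0]] [ 23.8  22.8  61.3  -0.   95.9 -72.2] 0.08545150850152805
short_plate [(0.97, [52.0, 329.0], 1691), (0.74, [193.0, 221.0], 1866), (0.69, [172.0, 242.0], 11841)]
tall_plate [(0.76, [40.0, 158.0], 1653), (0.73, [207.0, 161.0], 4792)]
drip_tray [(0.88, [171.0, 240.0], 11955)]
```

View pics/b.png

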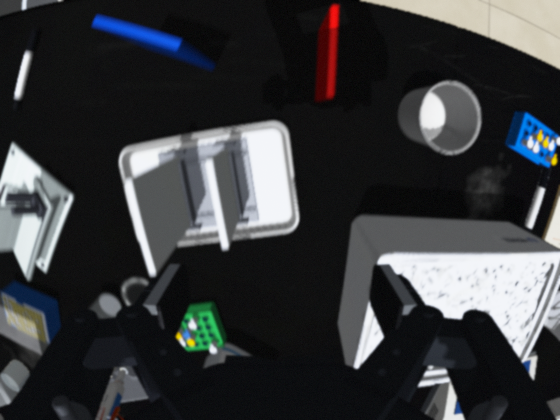

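```bash
python3 - <<'E'
import cv2
a=cv2.imread("pics/b.png")[110:285,105:315]; cv2.imwrite("pics/b_z.png",cv2.resize(a,None,fx=3.4,fy=3.4,interpolation=cv2.INTER_CUBIC))
E
```

```text
(no output)
```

View pics/b_z.png

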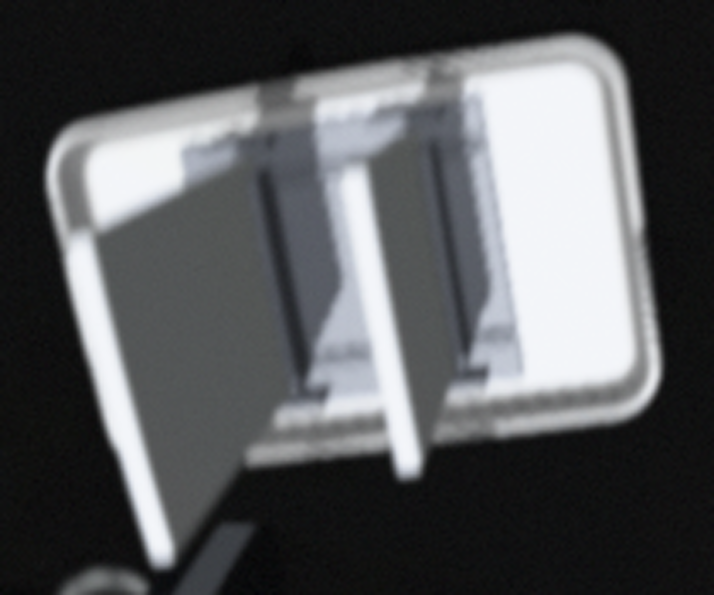

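```bash
python3 - <<'E'
from h import *; import pickle
s,p=pickle.load(open("pics/b.pkl","rb"))
for nm,pts,z in [("short",[(342,165),(366,163),(396,478),(422,474)],.116),("tall",[(66,235),(93,230),(150,568),(175,562)],.166)]:
    X=atz(p,np.array(pts)/3.4+[105,110],z,s); a=(X[0]+X[1])/2;b=(X[2]+X[3])/2
    print(nm,X.round(4).tolist(),"c",(a+b)/2,"len",np.linalg.norm(b-a),"th",np.linalg.norm(X[1]-X[0]),np.degrees(np.arctan2(*(b-a)[[1,0]])))
X=atz(p,np.array([(50,130),(610,30),(660,400)])/3.4+[105,110],.021,s);print(X, np.linalg.norm(X[1:]-X[:-1],axis=1))
print(atz(p,[[358,217],[343,360],[380,250]],.13,s))
E
```

```text
short [[0.4513, 0.2571, 0.116], [0.4501, 0.2645, 0.116], [0.5525, 0.2792, 0.116], [0.55, 0.2878, 0.116]] c [0.50097294 0.27216137 0.116     ] len 0.10304121544118727 th 0.0075222074752250845 12.70020293668694
tall [[0.4682, 0.1887, 0.166], [0.4661, 0.1973, 0.166], [0.5691, 0.211, 0.166], [0.5656, 0.2195, 0.166]] c [0.51724092 0.20413114 0.166     ] len 0.10267520453503799 th 0.008835218612630733 12.512631827348656
[[0.46074594 0.10810441 0.021     ]
 [0.40549431 0.33523252 0.021     ]
 [0.55055899 0.37141285 0.021     ]] [0.23375184 0.14950846]
[[0.49339314 0.41988869 0.13      ]
 [0.68987862 0.44208431 0.13      ]
 [0.52836234 0.45201162 0.13      ]]
```

Emit:
carry_out(plan=[[[-0.05,0,0],[0,0,0],0.0854],[[-0.05,0,-0.005],[0,0,0],0.0854],[[-0.055,-0.01,-0.005],[0,0,0],0.0854],[[-0.055,-0.01,-0.005],[0,0,0],0.0854],[[-0.055,-0.01,-0.005],[0,0,0],0.0854],[[-0.055,0,-0.005],[0,0,0],0.0854],[[-0.05,0,-0.005],[0,0,0],0.0854],[[-0.03,0,-0.005],[0,0,0],0.0854]])

```text
time_s: 3.15
position: [0.5461, -0.0578, 0.3317]
tool_rot: [[-0.103, 0.0, -0.995], [0.995, -0.0, -0.103], [-0.0, -1.0, -0.0]]
ft_force: [0.9, 0.3, 0.6]
grip_width: 0.0855
```

Emit:
carry_out(plan=[[[0,0,0],[0,9,0],0.0854],[[0,0,0],[0,9,0],0.0854],[[0,0,0],[0,9,0],0.0854],[[0,0,0],[0,8,0],0.0854],[[0,0,0],[0,0,0],0.0854]])

```text
time_s: 3.78
position: [0.5461, -0.0558, 0.3318]
tool_rot: [[0.483, 0.0, -0.875], [0.875, -0.0, 0.483], [0.0, -1.0, -0.0]]
ft_force: [0.1, -0.6, 0.6]
grip_width: 0.0856
```

```bash
python3 look.py c backrest stand keeper; python3 - <<'E'
import cv2
a=cv2.imread("pics/c.png"); cv2.imwrite("pics/c_z.png",cv2.resize(a[60:310,100:440],None,fx=2.35,fy=2.35,interpolation=cv2.INTER_CUBIC))
E
```

```text
3.775 [ 0.5461 -0.0558  0.3318] [[0.483, 0.0, -0.875], [0.875, -0.0, 0.483], [0.0, -1.0, -0.0]] [-18.2  18.9  62.5   0.   98.6 -79.3] 0.0855515020446147
backrest [(0.7, [204.0, 282.0], 7760)]
stand [(0.7, [195.0, 262.0], 13200), (0.18, [243.0, 403.0], 1347)]
keeper [(0.89, [160.0, 288.0], 950)]
```

View pics/c.png

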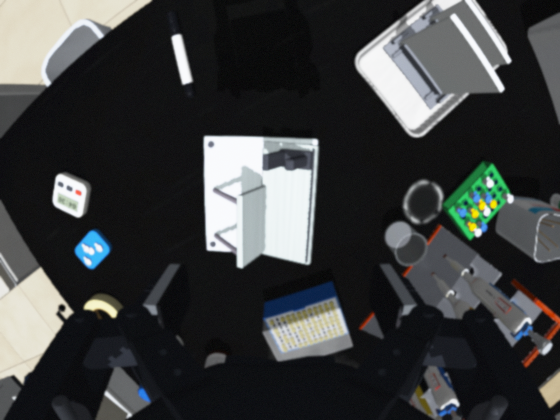

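View pics/c_z.png

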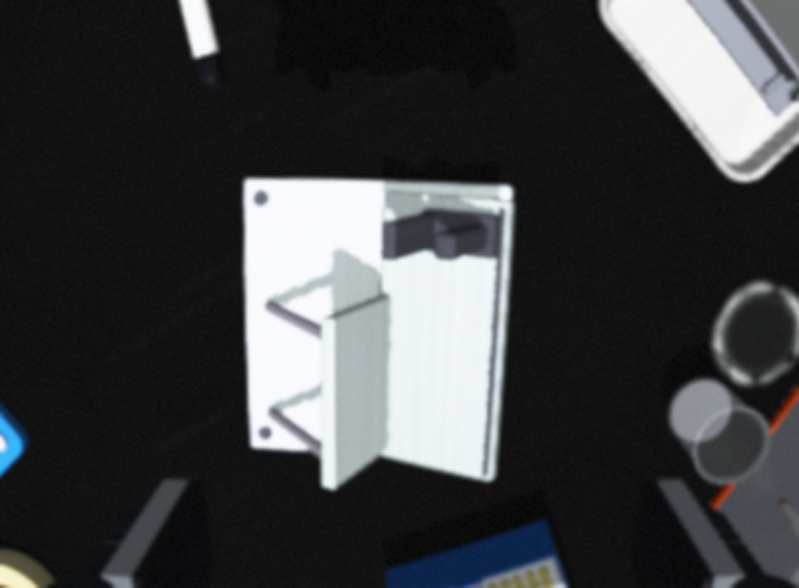

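```bash
cat > fit.py <<'E'
from h import *; import pickle
from scipy.optimize import least_squares
s,p=pickle.load(open("pics/c.pkl","rb"))
def fr(v):
    x0,y0,a=v[:3]; h=np.array([np.cos(a),np.sin(a),0]);u=np.array([0,0,1.]);yy=np.cross(u,h)
    t=.45; z=np.sin(t)*h+np.cos(t)*u; x=np.cos(t)*h-np.sin(t)*u
    return np.c_[x,yy,z],np.array([x0,y0,.03])
F=np.array([(0,-50,0),(0,-50,66),(0,50,66),(-70,56,0),(-70,-112,0)])/1000
uv=np.array([(388,295),(331,318),(335,488),(494,481),(514,186)])/2.35+[100,60]
def W(v,X): A,o=fr(v); return X@A.T+o
g=least_squares(lambda v:(proj(p,W(v,F),s)-uv).ravel(),[.53,-.09,np.radians(-119)])
print(g.x,np.degrees(g.x[2]),g.fun.reshape(-1,2).round(1).tolist())
A,o=fr(g.x); print(A.round(4).tolist(),o)
# base corners check
print(atz(p,np.array([(245,180),(250,447),(513,186)])/2.35+[100,60],.008,s))
im=cv2.resize(p["image"][60:310,100:440][:,:,::-1],None,fx=2.35,fy=2.35,interpolation=cv2.INTER_CUBIC)
def dr(X,c,close=True):
    q=((proj(p,W(g.x,np.array(X)/1000),s)-[100,60])*2.35).astype(np.int32); cv2.polylines(im,[q],close,c,1)
dr([(0,-50,0),(0,-50,66),(0,50,66),(0,50,0)],(0,0,255)); dr([(8,-50,66),(8,50,66)],(0,160,255)); dr([(0,-112,0),(-70,-112,0),(-70,56,0),(0,56,0)],(0,200,0))
for j in (0,15): 
    y=-95+j; dr([(-63,y-7,48),(-51,y-7,48),(-51,y+7,48),(-63,y+7,48)],(255,0,255))
cv2.imwrite("pics/fit.png",im)
E
python3 fit.py
```

```text
[ 0.60268505 -0.10852612 -2.09422997] -119.99053842262593 [[1.7, -1.5], [0.8, -0.9], [0.6, -0.3], [-0.3, -1.8], [-2.8, 3.9]]
[[-0.4501, 0.8661, -0.2174], [-0.7799, -0.4999, -0.3767], [-0.435, 0.0, 0.9004]] [ 0.60268505 -0.10852612  0.03      ]
[[ 0.45694119 -0.13129994  0.008     ]
 [ 0.60967819 -0.2243726   0.008     ]
 [ 0.54101061  0.01044129  0.008     ]]
```

View pics/fit.png

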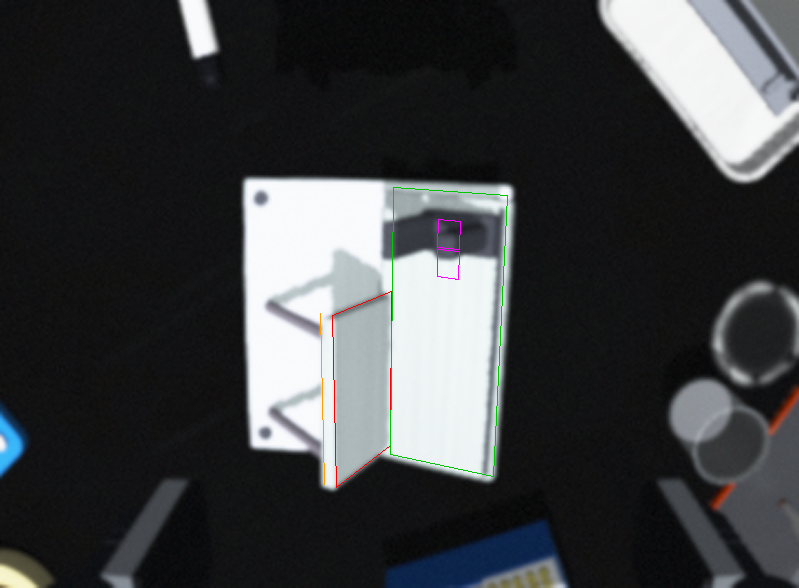

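```bash
cat > fit2.py <<'E'
exec(open("fit.py").read().split("g=least")[0])
F=F[:4]; uv=uv[:4]; uvb=np.array([(245,179),(250,448),(514,185)])/2.35+[100,60]
def base(v):
    h=np.array([np.cos(v[2]),np.sin(v[2]),0]);yy=np.array([-h[1],h[0],0]); o=np.array([v[0],v[1],.008])
    return o+np.outer([v[3],v[3],v[3]-.165],h)+np.outer([v[4],v[4]+.18,v[4]],yy)
f=lambda v:np.r_[(proj(p,W(v,F),s)-uv).ravel(),(proj(p,base(v),s)-uvb).ravel()]
g=least_squares(f,[.60,-.108,-2.1,.08,-.118])
print(g.x.round(4),np.degrees(g.x[2]),g.fun.reshape(-1,2).round(2).tolist())
A,o=fr(g.x); print(A.round(4).tolist(),o)
im=cv2.resize(p["image"][60:310,100:440][:,:,::-1],None,fx=2.35,fy=2.35,interpolation=cv2.INTER_CUBIC)
def dr(X,c,close=True):
    q=((proj(p,W(g.x,np.array(X)/1000),s)-[100,60])*2.35).astype(np.int32); cv2.polylines(im,[q],close,c,1)
dr([(0,-50,0),(0,-50,66),(0,50,66),(0,50,0)],(0,0,255)); dr([(8,-50,66),(8,50,66)],(0,160,255)); dr([(0,-112,0),(-70,-112,0),(-70,56,0),(0,56,0)],(0,200,0))
for j in (0,15): 
    y=-95+j; dr([(-63,y-7,48),(-51,y-7,48),(-51,y+7,48),(-63,y+7,48)],(255,0,255))
cv2.imwrite("pics/fit2.png",im)
E
python3 fit2.py
```

```text
[ 0.6036 -0.1102 -2.1054  0.0934 -0.116 ] -120.63076768372781 [[1.4, -0.34], [0.47, 0.09], [-0.5, 0.52], [-1.46, -0.35], [-0.34, 0.03], [1.08, -0.05], [-0.62, -0.07]]
[[-0.4588, 0.8605, -0.2216], [-0.7748, -0.5095, -0.3743], [-0.435, 0.0, 0.9004]] [ 0.60362303 -0.11016436  0.03      ]
```

View pics/fit2.png

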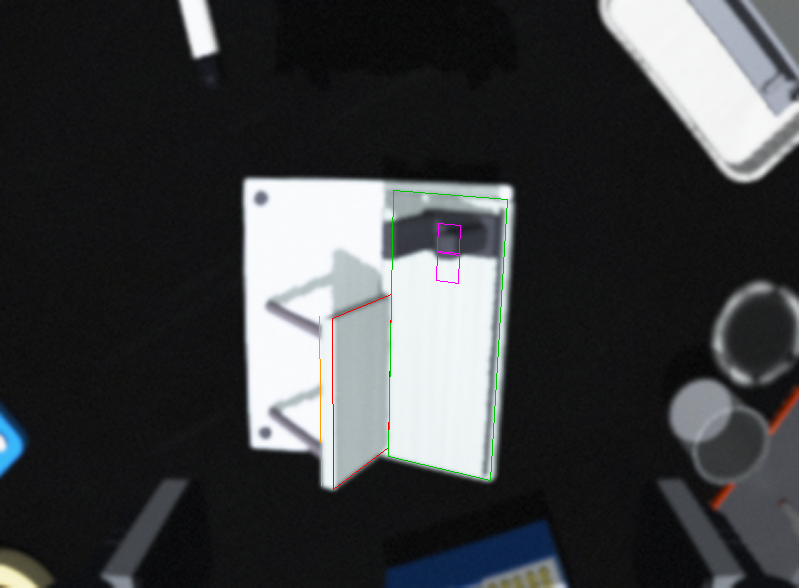

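Emit:
carry_out(plan=[[[0,0,0],[0,-10.5,0],0.07],[[0,0,0],[0,-10.5,0],0.07],[[0,0,0],[0,-10.5,0],0.07],[[0,0,0],[0,-10,0],0.07],[[0.05,0,-0.004],[0,0,0],0.07],[[0.055,0,-0.005],[0,0,0],0.07],[[0.055,0,-0.005],[0,0,0],0.07],[[0.055,0,-0.005],[0,0,0],0.07]])

```text
time_s: 4.97
position: [0.5182, 0.1589, 0.3314]
tool_rot: [[-0.217, 0.0, -0.976], [0.976, 0.0, -0.217], [-0.0, -1.0, -0.0]]
ft_force: [0.7, -0.8, 0.4]
grip_width: 0.0702
```

Emit:
carry_out(plan=[[[0.055,0,-0.005],[0,0,0],0.06],[[0.05,0.02,-0.004],[0,0,0],0.06],[[0.01,0.04,0],[0,0,0],0.06],[[0,0.04,0],[0,0,0],0.06],[[0,0,0],[0,0,0],0.06]])

```text
time_s: 5.6
position: [0.5015, 0.2712, 0.2292]
tool_rot: [[-0.217, -0.006, -0.976], [0.976, -0.002, -0.217], [-0.0, -1.0, 0.006]]
ft_force: [-0.2, -0.5, 0.5]
grip_width: 0.0598
```

```bash
python3 look.py d short_plate; cat > tgt.py <<'E'
from h import *
B=np.array([[-0.4588,0.8605,-0.2216],[-0.7748,-0.5095,-0.3743],[-0.435,0,0.9004]]); O=np.array([.6036,-.1102,.03])
def go(P,Rt=None):
    s=env.observe(); T=np.array(s["tool_rot"]); x=np.array(s["position"])
    print("t",s["time_s"],"pos",x.round(4),"shift",(T.T@(np.array(P)-x)).round(4),"rot",(R.from_matrix(T.T@Rt).as_rotvec(degrees=True).round(2) if Rt is not None else ""),"grip",round(s["grip_width"],4),"F",np.round(s["ft_force"],1),"inB",(B.T@(x-O)).round(4))
def yawR(deg):
    a=np.radians(deg); X=np.array([np.cos(a),np.sin(a),0]);Y=np.array([0,0,-1.]); return np.c_[X,Y,np.cross(X,Y)]
S=np.c_[-B[:,0],-B[:,2],-B[:,1]]
E
python3 -c "
from tgt import *
go([.501,.2722,.082],yawR(102.6))"
```

```text
5.6 [0.5015 0.2712 0.2292] [[-0.217, -0.006, -0.976], [0.976, -0.002, -0.217], [-0.0, -1.0, 0.006]] [ 16.5  24.1  71.   -0.   85.2 -86. ] 0.05984520351094582
short_plate [(0.85, [49.0, 424.0], 4097), (0.7, [194.0, 280.0], 1071)]
t 5.7 pos [0.5032 0.2714 0.2328] shift [0.0012 0.1508 0.0023] rot [ 0.1  -0.11  0.01] grip 0.06 F [-0.1  0.1  0.4] inB [-0.3379 -0.2808  0.062 ]
```

View pics/d.png

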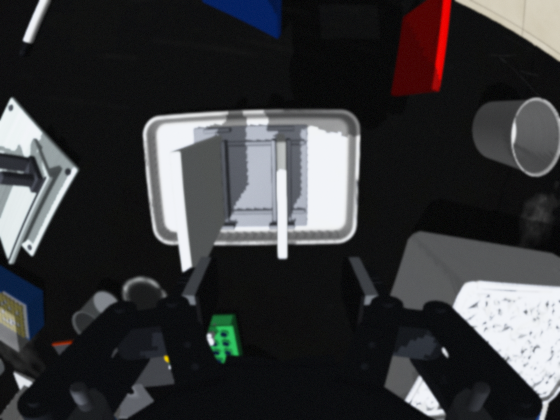

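Emit:
carry_out(plan=[[[0.0015,0.03,0.002],[0,0,0],0.06],[[0,0.04,0],[0,0,0],0.06],[[0,0.04,0],[0,0,0],0.06],[[0,0.04,0],[0,0,0],0.06],[[0,0,0],[0,0,0],0.06],[[0,0,0],[0,0,0],0.06]])

```text
time_s: 6.45
position: [0.5019, 0.2728, 0.0839]
tool_rot: [[-0.216, 0.004, -0.976], [0.976, 0.001, -0.216], [0.0, -1.0, -0.004]]
ft_force: [-0.6, 0.7, 1.0]
grip_width: 0.0596
```

```bash
python3 look.py e;python3 -c "
from tgt import *
go([.501,.2722,.082],yawR(102.6))"
```

```text
6.45 [0.5019 0.2728 0.0839] [[-0.216, 0.004, -0.976], [0.976, 0.001, -0.216], [0.0, -1.0, -0.004]] [ 16.6  32.1  83.3   0.   64.3 -85.8] 0.05964327322076898
t 6.5 pos [0.5019 0.2728 0.0839] shift [-0.0004  0.0019  0.001 ] rot [ 0.26 -0.13  0.02] grip 0.06 F [ 0.7 -0.3  0.4] inB [-0.2735 -0.2827 -0.0722]
```

View pics/e.png

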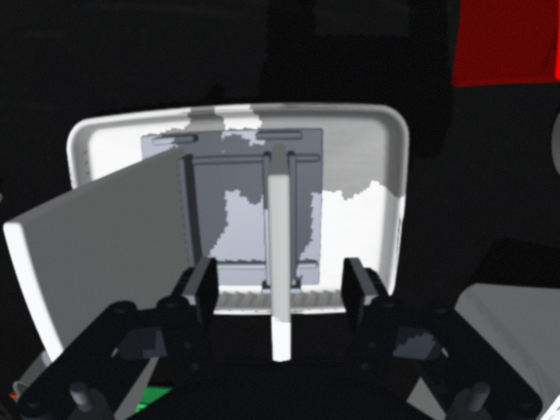

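The wrist view shows the short plate's top edge at column ~281, centred between the fingers (215 and 345). Closing.

Emit:
carry_out(plan=[[[0,0.002,0.001],[0,0,0],0.03],[[0,0,0],[0,0,0],0.0],[[0,0,0],[0,0,0],0.0],[[0,0,0],[0,0,0],0.0],[[0,0,0],[0,0,0],0.0],[[0,0,0],[0,0,0],0.0]], force=45)

```text
time_s: 7.25
position: [0.4997, 0.2723, 0.0797]
tool_rot: [[-0.216, 0.001, -0.976], [0.976, 0.0, -0.216], [0.0, -1.0, -0.001]]
ft_force: [-1.2, 0.3, 5.2]
grip_width: 0.0075
```

```bash
python3 -c "
from tgt import *
go([.501,.2722,.082],yawR(102.6))"
```

```text
t 7.25 pos [0.4997 0.2723 0.0797] shift [-0.0004 -0.0023 -0.0013] rot [ 0.04 -0.13  0.  ] grip 0.0075 F [-1.2  0.3  5.2] inB [-0.2703 -0.2843 -0.0753]
```

Emit:
carry_out(plan=[[[0,-0.02,0],[0,0,0],0.0],[[0,-0.04,0],[0,0,0],0.0],[[0,-0.05,0],[0,0,0],0.0],[[0,-0.05,0],[0,0,0],0.0],[[0,-0.05,0],[0,0,0],0.0],[[0,0,0],[0,0,0],0.0],[[0,0,0],[0,0,0],0.0]])

```text
time_s: 8.12
position: [0.499, 0.272, 0.2878]
tool_rot: [[-0.216, -0.003, -0.976], [0.976, -0.001, -0.216], [-0.0, -1.0, 0.003]]
ft_force: [-0.3, -0.8, -2.5]
grip_width: 0.0072
```

```bash
python3 -c "
from tgt import *
P=O+B@[-.03,0,.12]; print(P); go(P,S)"
```

```text
[ 0.590772 -0.131872  0.151098]
t 8.125 pos [0.499  0.272  0.2878] shift [-0.4141  0.1368 -0.0028] rot [ -9.84  42.33 -24.62] grip 0.0072 F [-0.3 -0.8 -2.5] inB [-0.3603 -0.2848  0.1122]
```

Emit:
carry_out(plan=[[[-0.03,0,0],[0,0,0],0.0],[[-0.05,0,0],[0,0,0],0.0],[[-0.06,0,0],[0,0,0],0.0],[[-0.06,0,0],[0,0,0],0.0],[[-0.06,0,0],[0,0,0],0.0],[[-0.05,0,0],[0,0,0],0.0],[[-0.04,0,0],[0,0,0],0.0],[[-0.03,0,0],[0,0,0],0.0]])

```text
time_s: 9.12
position: [0.5812, -0.1006, 0.2869]
tool_rot: [[-0.215, -0.004, -0.977], [0.977, 0.002, -0.215], [0.002, -1.0, 0.004]]
ft_force: [-0.1, -0.1, -2.1]
grip_width: 0.0074
```

Emit:
carry_out(plan=[[[0,0,0],[-1.97,8.47,-4.92],0.0],[[0,0,0],[-1.97,8.47,-4.92],0.0],[[0,0,0],[-1.97,8.47,-4.92],0.0],[[0,0,0],[-1.97,8.47,-4.92],0.0],[[0,0,0],[-1.97,8.47,-4.92],0.0],[[0,0,0],[0,0,0],0.0],[[0,0,0],[0,0,0],0.0]])

```text
time_s: 10.0
position: [0.5814, -0.0987, 0.2886]
tool_rot: [[0.456, 0.222, -0.862], [0.776, 0.374, 0.507], [0.435, -0.9, -0.001]]
ft_force: [-0.1, -0.3, -1.0]
grip_width: 0.0074
```

```bash
python3 -c "
from tgt import *
P=O+B@[-.03,0,.12]; print(P); go(P,S)"; python3 look.py f
```

```text
[ 0.590772 -0.131872  0.151098]
t 10.0 pos [ 0.5814 -0.0987  0.2886] shift [-0.0813  0.1134 -0.0247] rot [0.02 0.16 0.01] grip 0.0074 F [-0.1 -0.3 -1. ] inB [-0.1112 -0.0249  0.2334]
10.0 [ 0.5814 -0.0987  0.2886] [[0.456, 0.222, -0.862], [0.776, 0.374, 0.507], [0.435, -0.9, -0.001]] [-32.5  21.6  69.4  25.8  89.9 -92.3] 0.007441580981017708
```

View pics/f.png

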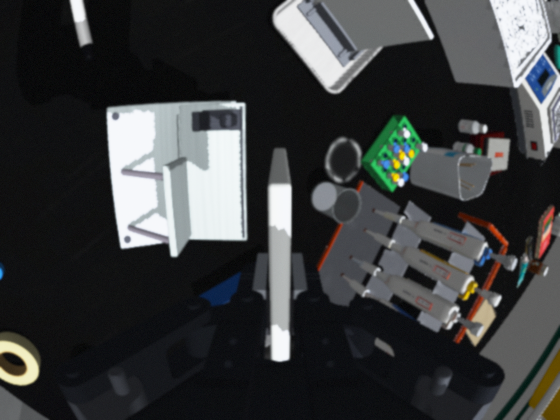

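Emit:
carry_out(plan=[[[-0.02,0.02,-0.006],[0,0,0],0.0],[[-0.02,0.02,-0.006],[0,0,0],0.0],[[-0.02,0.025,-0.006],[0,0,0],0.0],[[-0.02,0.025,-0.007],[0,0,0],0.0],[[0,0.02,0],[0,0,0],0.0],[[0,0,0],[0,0,0],0.0],[[0,0,0],[0,0,0],0.0]])

```text
time_s: 10.92
position: [0.5914, -0.1323, 0.1564]
tool_rot: [[0.456, 0.225, -0.861], [0.776, 0.374, 0.509], [0.436, -0.9, -0.004]]
ft_force: [-0.8, 0.4, -1.3]
grip_width: 0.0073
```

```bash
python3 -c "
from tgt import *
P=O+B@[-.004,0,.0737]; print(P); go(P,S)"; python3 look.py g; python3 - <<'E'
from h import *
for n in ["scene","side"]:
    p=env.get_image(n); a=p["image"][:,:,::-1]
    a=a[120:270,210:390] if n=="scene" else a[140:260,220:380]
    cv2.imwrite(f"pics/g_{n}.png",cv2.resize(a,None,fx=4,fy=4,interpolation=cv2.INTER_CUBIC))
E
```

```text
[ 0.58910328 -0.13468671  0.09809948]
t 10.925 pos [ 0.5914 -0.1323  0.1564] shift [-0.0283  0.051   0.001 ] rot [0.17 0.14 0.08] grip 0.0073 F [-0.8  0.4 -1.3] inB [-0.0322  0.0008  0.1247]
10.925 [ 0.5914 -0.1323  0.1564] [[0.456, 0.225, -0.861], [0.776, 0.374, 0.509], [0.436, -0.9, -0.004]] [ -34.9   29.9   78.4   26.7   75.3 -102.1] 0.007330030758810081
```

View pics/g.png

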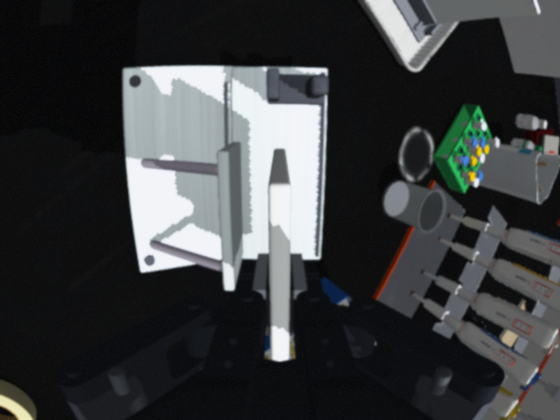

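View pics/g_scene.png

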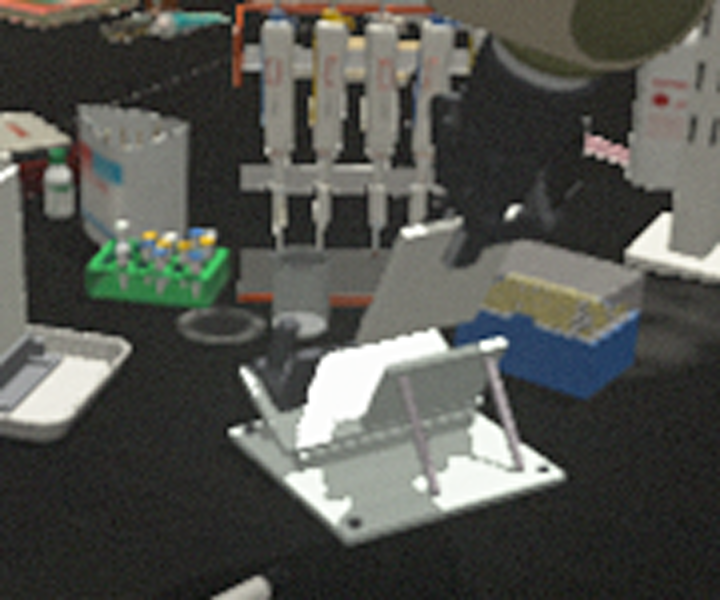

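View pics/g_side.png

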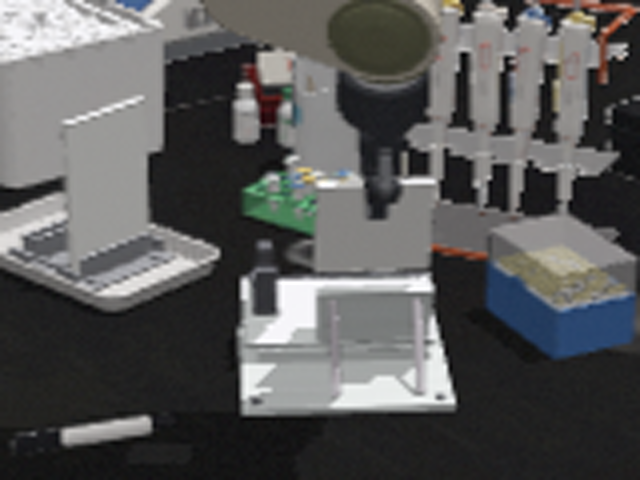

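Emit:
carry_out(plan=[[[0,0.015,0],[0,0,0],0.0],[[-0.008,0.015,0],[0,0,0],0.0],[[-0.008,0.01,0],[0,0,0],0.0],[[-0.005,0.005,0],[0,0,0],0.0],[[-0.003,0,0],[0,0,0],0.0],[[0,0,0],[0,0,0],0.0],[[0,0,0],[0,0,0],0.0]])

```text
time_s: 11.95
position: [0.5903, -0.1342, 0.105]
tool_rot: [[0.458, 0.225, -0.86], [0.775, 0.374, 0.51], [0.437, -0.9, -0.003]]
ft_force: [-0.3, 0.1, -2.2]
grip_width: 0.0074
```

```bash
python3 -c "
from tgt import *
P=O+B@[-.004,0,.0737]; print(P); go(P,S)"; python3 look.py i
```

```text
[ 0.58910328 -0.13468671  0.09809948]
t 11.95 pos [ 0.5903 -0.1342  0.105 ] shift [-0.0039  0.0057  0.0008] rot [0.17 0.04 0.1 ] grip 0.0074 F [-0.3  0.1 -2.2] inB [-0.0079  0.0008  0.0794]
11.95 [ 0.5903 -0.1342  0.105 ] [[0.458, 0.225, -0.86], [0.775, 0.374, 0.51], [0.437, -0.9, -0.003]] [ -35.1   33.3   81.9   27.8   69.2 -105.5] 0.007375346141998824
```

View pics/i.png

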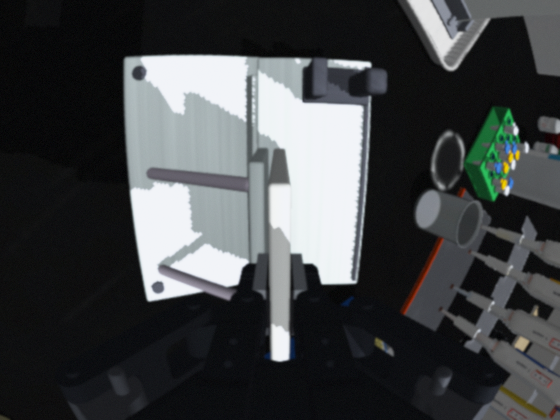

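Emit:
carry_out(plan=[[[-0.002,0.001,0],[0,0,0],0.0],[[-0.002,0.002,0],[0,0,0],0.0],[[0,0.002,0],[0,0,0],0.0],[[0,0,0],[0,0,0],0.0],[[0,0,0],[0,0,0],0.0]])

```text
time_s: 12.62
position: [0.5896, -0.135, 0.0984]
tool_rot: [[0.458, 0.225, -0.86], [0.774, 0.375, 0.51], [0.437, -0.899, -0.002]]
ft_force: [3.2, 3.9, 0.1]
grip_width: 0.0074
```

```bash
python3 -c "
from tgt import *
P=O+B@[-.004,0,.0737]; go(P,S); s=env.observe(); print(B.T@s['ft_force'])"
```

```text
t 12.625 pos [ 0.5896 -0.135   0.0984] shift [-0.0001  0.0003  0.0006] rot [0.13 0.03 0.14] grip 0.0074 F [3.2 3.9 0.1] inB [-0.0041  0.0006  0.074 ]
[-4.49505042  0.78863541 -2.08125633]
```

Emit:
carry_out(plan=[[[0.0003,0.001,0],[0,0,0],0.0],[[0,0.001,0],[0,0,0],0.0],[[0,0,0],[0,0,0],0.0],[[0,0,0],[0,0,0],0.0]])

```text
time_s: 13.12
position: [0.5898, -0.1349, 0.0983]
tool_rot: [[0.457, 0.225, -0.86], [0.775, 0.374, 0.51], [0.436, -0.9, -0.003]]
ft_force: [-8.3, 0.3, 15.2]
grip_width: 0.0076
```

```bash
python3 -c "
from tgt import *
P=O+B@[-.004,0,.0737]; go(P,S); s=env.observe(); print(B.T@s['ft_force'])"
```

```text
t 13.125 pos [ 0.5898 -0.1349  0.0983] shift [-0.0002  0.0001  0.0007] rot [0.18 0.08 0.08] grip 0.0076 F [-8.3  0.3 15.2] inB [-0.0042  0.0007  0.0738]
[-3.04048483 -7.30364075 15.43471856]
```

Emit:
carry_out(plan=[[[0,-0.0012,0],[0,0,0],0.0],[[0,0,0],[0,0,0],0.0],[[0,0,0],[0,0,0],0.0]])

```text
time_s: 13.5
position: [0.5897, -0.1349, 0.0982]
tool_rot: [[0.458, 0.225, -0.86], [0.775, 0.374, 0.51], [0.437, -0.9, -0.003]]
ft_force: [-1.9, 1.8, 6.9]
grip_width: 0.007
```

```bash
python3 -c "
from tgt import *
P=O+B@[-.004,0,.0737]; go(P,S); s=env.observe(); print(B.T@s['ft_force'])
p=env.get_image('side');a=p['image'][140:260,220:380,::-1];cv2.imwrite('pics/j_side.png',cv2.resize(a,None,fx=4,fy=4,interpolation=cv2.INTER_CUBIC))
p=env.get_image('scene');a=p['image'][120:270,210:390,::-1];cv2.imwrite('pics/j_scene.png',cv2.resize(a,None,fx=4,fy=4,interpolation=cv2.INTER_CUBIC))
"; python3 look.py j
```

```text
t 13.5 pos [ 0.5897 -0.1349  0.0982] shift [-0.0002  0.0001  0.0006] rot [0.14 0.05 0.1 ] grip 0.007 F [-1.9  1.8  6.9] inB [-0.0042  0.0006  0.0738]
[-3.58222322 -2.57063023  5.98088682]
13.6 [ 0.5897 -0.1349  0.0983] [[0.458, 0.225, -0.86], [0.775, 0.374, 0.51], [0.437, -0.9, -0.003]] [ -35.2   33.7   82.4   27.9   68.5 -106. ] 0.007558934200745734
```

View pics/j.png

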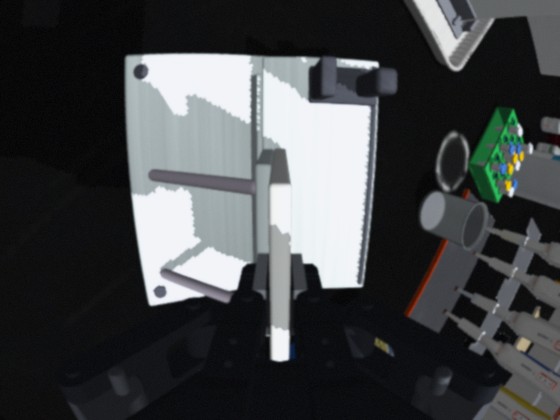

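View pics/j_scene.png

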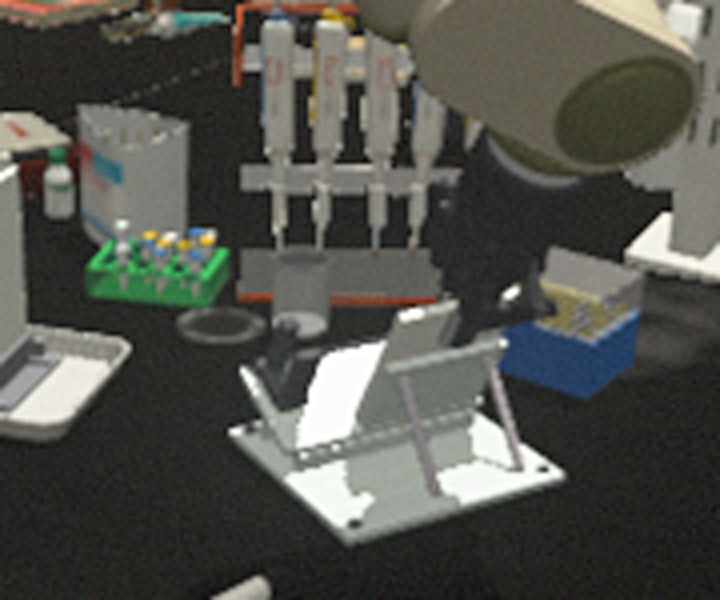

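View pics/j_side.png

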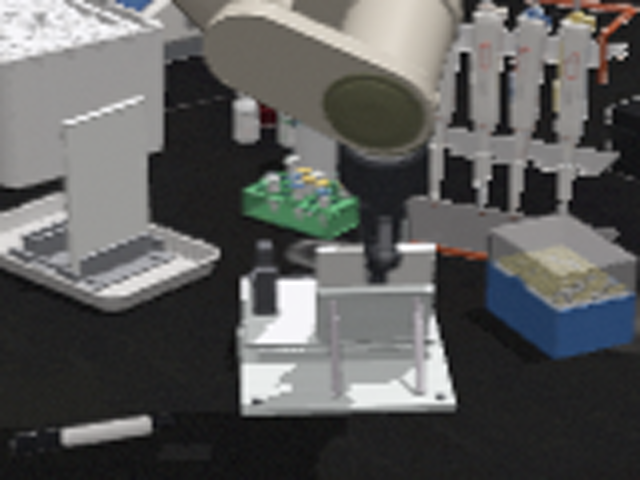

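The side and scene views show the short plate flush on the backstop and ledge, and centred. Releasing slowly, then backing out along the slope.

Emit:
carry_out(plan=[[[0,0,0],[0,0,0],0.012],[[0,0,0],[0,0,0],0.02],[[0,0,0],[0,0,0],0.03],[[0,0,0],[0,0,0],0.03],[[0,-0.01,0],[0,0,0],0.03],[[0,-0.02,0],[0,0,0],0.03],[[0,-0.03,0],[0,0,0],0.04],[[0,-0.04,0],[0,0,0],0.04]])

```text
time_s: 14.65
position: [0.5667, -0.1725, 0.1887]
tool_rot: [[0.458, 0.223, -0.86], [0.774, 0.375, 0.51], [0.436, -0.9, -0.001]]
ft_force: [0.1, -0.9, 0.4]
grip_width: 0.0394
```

Emit:
carry_out(plan=[[[0.02,-0.04,0],[0,0,0],0.06],[[0.02,-0.04,0],[0,0,0],0.06],[[0,0,0],[0,0,0],0.06],[[0,0,0],[0,0,0],0.06]])

```text
time_s: 15.15
position: [0.5673, -0.1712, 0.2766]
tool_rot: [[0.458, 0.224, -0.86], [0.774, 0.375, 0.51], [0.436, -0.9, -0.001]]
ft_force: [-1.0, -0.1, -0.3]
grip_width: 0.0603
```

```bash
python3 -c "
from tgt import *
P=[.5172,.2041,.30]; go(P,yawR(102.5))
s=env.observe()
p=env.get_image('scene');a=p['image'][120:270,210:390,::-1];cv2.imwrite('pics/k_scene.png',cv2.resize(a,None,fx=4,fy=4,interpolation=cv2.INTER_CUBIC))
"; python3 look.py k
```

```text
t 15.15 pos [ 0.5673 -0.1712  0.2766] shift [0.2778 0.1085 0.2345] rot [  9.81 -42.4   24.61] grip 0.0603 F [-1.  -0.1 -0.3] inB [-4.340e-02 -2.000e-04  2.529e-01]
15.2 [ 0.5673 -0.1711  0.2761] [[0.459, 0.223, -0.86], [0.774, 0.376, 0.51], [0.437, -0.9, -0.0]] [-39.5  23.8  68.   25.6  92.2 -98.7] 0.060036468264562895
```

View pics/k.png

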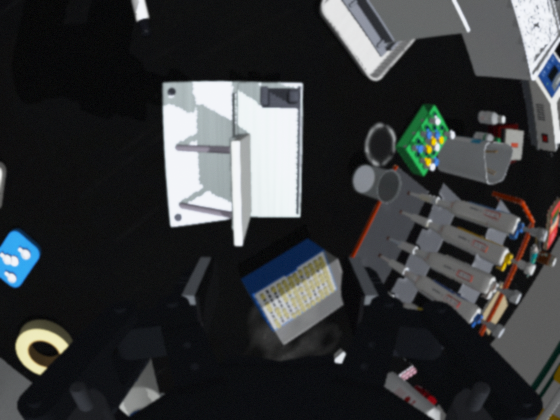

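View pics/k_scene.png

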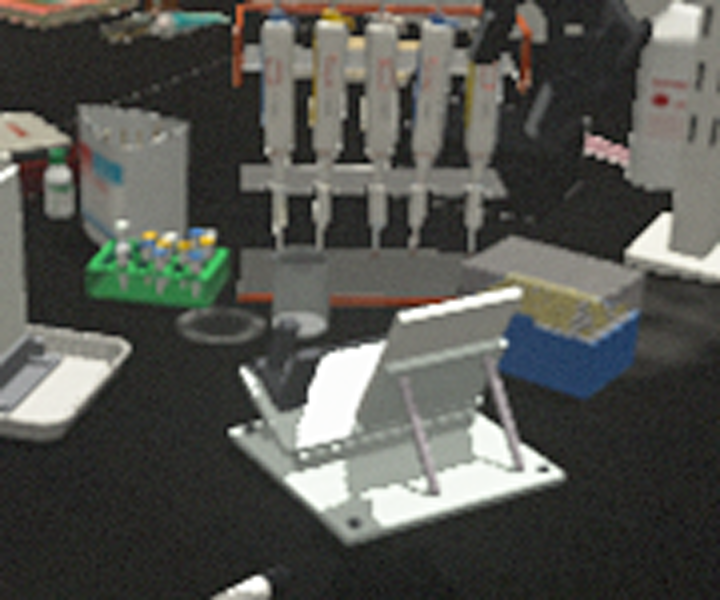

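Emit:
carry_out(plan=[[[0,0,0],[1.96,-8.48,4.92],0.06],[[0,0,0],[1.96,-8.48,4.92],0.06],[[0,0,0],[1.96,-8.48,4.92],0.06],[[0,0,0],[1.96,-8.48,4.92],0.06],[[0,0,0],[1.96,-8.48,4.92],0.06],[[0.04,-0.015,-0.004],[0,0,0],0.06],[[0.055,-0.015,-0.005],[0,0,0],0.06],[[0.055,0,-0.005],[0,0,0],0.06]])

```text
time_s: 16.25
position: [0.5486, -0.0203, 0.307]
tool_rot: [[-0.216, 0.001, -0.976], [0.976, -0.0, -0.216], [-0.0, -1.0, -0.001]]
ft_force: [1.5, 1.0, -0.4]
grip_width: 0.0595
```

Emit:
carry_out(plan=[[[0.055,0,-0.005],[0,0,0],0.06],[[0.055,0,-0.005],[0,0,0],0.06],[[0.05,0,-0.004],[0,0,0],0.06],[[0.04,0,-0.004],[0,0,0],0.06],[[0.027,0,0],[0,0,0],0.06],[[0,0,0],[0,0,0],0.06],[[0,0,0],[0,0,0],0.06]])

```text
time_s: 17.12
position: [0.5174, 0.2032, 0.3064]
tool_rot: [[-0.216, -0.0, -0.976], [0.976, -0.001, -0.216], [-0.001, -1.0, 0.0]]
ft_force: [-0.2, 0.2, 0.4]
grip_width: 0.0597
```

```bash
python3 look.py l; python3 -c "
from tgt import *
go([.5172,.2041,.132],yawR(102.5))"
```

```text
17.125 [0.5174 0.2032 0.3064] [[-0.216, -0.0, -0.976], [0.976, -0.001, -0.216], [-0.001, -1.0, 0.0]] [  9.3  20.1  64.7  -0.   95.2 -93.2] 0.059696036025345865
t 17.175 pos [0.5175 0.2029 0.3065] shift [ 0.0013  0.1745 -0.    ] rot [-0.   -0.05 -0.03] grip 0.0599 F [-0.6 -0.2 -0.6] inB [-0.3234 -0.2337  0.1508]
```

View pics/l.png

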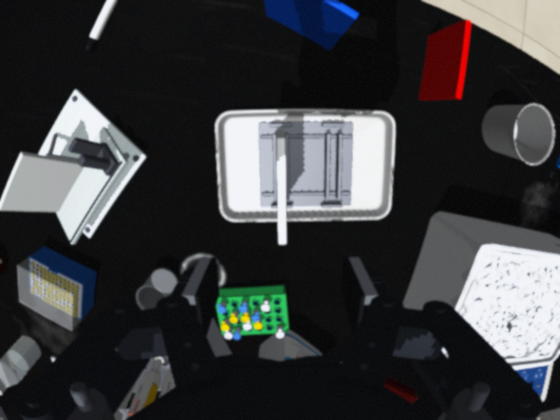

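Emit:
carry_out(plan=[[[0.0013,0.03,0],[0,0,0],0.06],[[0,0.05,0],[0,0,0],0.06],[[0,0.05,0],[0,0,0],0.06],[[0,0.03,0],[0,0,0],0.06],[[0,0.014,0],[0,0,0],0.06],[[0,0,0],[0,0,0],0.06],[[0,0,0],[0,0,0],0.06]])

```text
time_s: 18.05
position: [0.5179, 0.2049, 0.1343]
tool_rot: [[-0.216, 0.003, -0.976], [0.976, 0.0, -0.216], [-0.001, -1.0, -0.003]]
ft_force: [-0.0, -0.2, 0.3]
grip_width: 0.0598
```

```bash
python3 look.py m; python3 -c "
from tgt import *
go([.5172,.2041,.132],yawR(102.5))"
```

```text
18.05 [0.5179 0.2049 0.1343] [[-0.216, 0.003, -0.976], [0.976, 0.0, -0.216], [-0.001, -1.0, -0.003]] [  9.4  27.5  82.2  -0.   70.2 -93.1] 0.059763045904416084
t 18.1 pos [0.5178 0.205  0.1343] shift [-0.0008  0.0023  0.0008] rot [ 0.2  -0.   -0.03] grip 0.0596 F [ 1.1  0.2 -0.1] inB [-0.2502 -0.2344 -0.0051]
```

View pics/m.png

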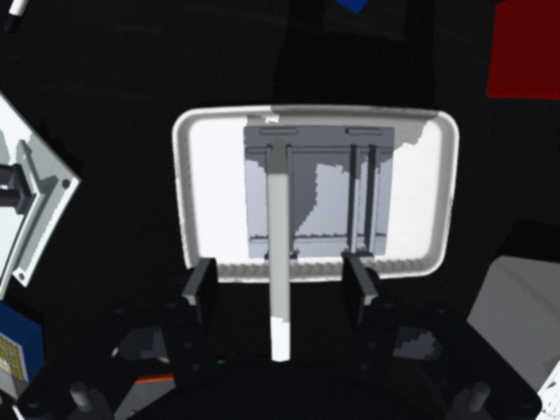

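The tall plate's top edge is at column ~280, centred between the fingers. Gripping and lifting.

Emit:
carry_out(plan=[[[0,0.001,0.0008],[0,0,0],0.03],[[0,0,0],[0,0,0],0.0],[[0,0,0],[0,0,0],0.0],[[0,0,0],[0,0,0],0.0],[[0,0,0],[0,0,0],0.0],[[0,0,0],[0,0,0],0.0]], force=50)

```text
time_s: 18.85
position: [0.5166, 0.2049, 0.1322]
tool_rot: [[-0.216, 0.002, -0.976], [0.976, -0.0, -0.216], [-0.0, -1.0, -0.002]]
ft_force: [0.9, 1.3, 3.8]
grip_width: 0.0075
```

```bash
python3 -c "
from tgt import *
go([.5172,.2041,.132],yawR(102.5))"
```

```text
t 18.85 pos [0.5166 0.2049 0.1322] shift [-0.0009  0.0002 -0.0004] rot [ 0.09  0.   -0.02] grip 0.0075 F [0.9 1.3 3.8] inB [-0.2487 -0.2354 -0.0066]
```

Emit:
carry_out(plan=[[[0,-0.02,0],[0,0,0],0.0],[[0,-0.04,0],[0,0,0],0.0],[[0,-0.05,0],[0,0,0],0.0],[[0,-0.05,0],[0,0,0],0.0],[[0,-0.04,0],[0,0,0],0.0],[[0,0,0],[0,0,0],0.0],[[0,0,0],[0,0,0],0.0]])

```text
time_s: 19.73
position: [0.5157, 0.2047, 0.3299]
tool_rot: [[-0.217, -0.003, -0.976], [0.976, -0.001, -0.217], [-0.0, -1.0, 0.003]]
ft_force: [0.0, 0.3, -2.9]
grip_width: 0.0072
```

```bash
python3 look.py n; python3 -c "
from tgt import *
go(O+B@[-.1,0,.23],S)"
```

```text
19.725 [0.5157 0.2047 0.3299] [[-0.217, -0.003, -0.976], [0.976, -0.001, -0.217], [-0.0, -1.0, 0.003]] [  9.4  19.7  61.6  -0.   98.9 -93.1] 0.007171848114645645
t 19.775 pos [0.5156 0.2047 0.3297] shift [-0.3338  0.0491 -0.011 ] rot [ -9.89  42.35 -24.63] grip 0.0077 F [-0.5  0.4 -3.3] inB [-0.334  -0.2362  0.1714]
```

View pics/n.png

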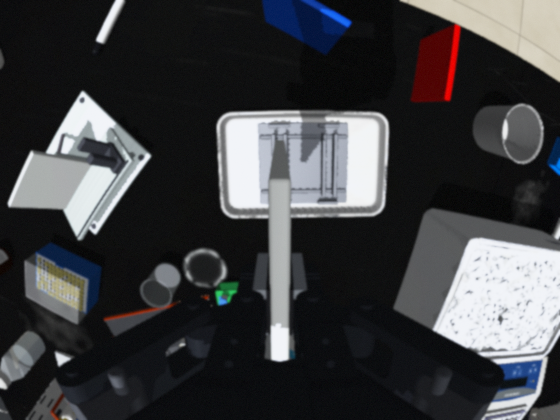

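Emit:
carry_out(plan=[[[-0.03,0,0],[0,0,0],0.0],[[-0.05,0,-0.002],[0,0,0],0.0],[[-0.06,0,-0.003],[0,0,0],0.0],[[-0.06,0,-0.003],[0,0,0],0.0],[[-0.05,0,-0.003],[0,0,0],0.0],[[-0.05,0,0],[0,0,0],0.0],[[-0.03,0,0],[0,0,0],0.0],[[0,0,0],[0,0,0],0.0]])

```text
time_s: 20.78
position: [0.5983, -0.1169, 0.3294]
tool_rot: [[-0.214, -0.003, -0.977], [0.977, 0.001, -0.214], [0.002, -1.0, 0.003]]
ft_force: [-0.6, 0.2, -3.1]
grip_width: 0.0074
```

Emit:
carry_out(plan=[[[0,0,0],[-1.98,8.47,-4.92],0.0],[[0,0,0],[-1.98,8.47,-4.92],0.0],[[0,0,0],[-1.98,8.47,-4.92],0.0],[[0,0,0],[-1.98,8.47,-4.92],0.0],[[0,0,0],[-1.98,8.47,-4.92],0.0],[[0,0,0],[0,0,0],0.0],[[0,0,0],[0,0,0],0.0]])

```text
time_s: 21.65
position: [0.5983, -0.1143, 0.3319]
tool_rot: [[0.454, 0.224, -0.862], [0.777, 0.374, 0.507], [0.436, -0.9, -0.004]]
ft_force: [-0.5, -0.2, -3.6]
grip_width: 0.0072
```

```bash
python3 look.py o; python3 -c "
from tgt import *
go(O+B@[-.04,0,.165],S)"
```

```text
21.65 [ 0.5983 -0.1143  0.3319] [[0.454, 0.224, -0.862], [0.777, 0.374, 0.507], [0.436, -0.9, -0.004]] [-33.   22.8  60.6  26.   96.9 -89.5] 0.007225664605265812
t 21.7 pos [ 0.5985 -0.1142  0.332 ] shift [-0.086   0.1095 -0.0017] rot [0.14 0.27 0.06] grip 0.0075 F [-0.5  0.6 -4.2] inB [-0.1259 -0.0023  0.2746]
```

View pics/o.png

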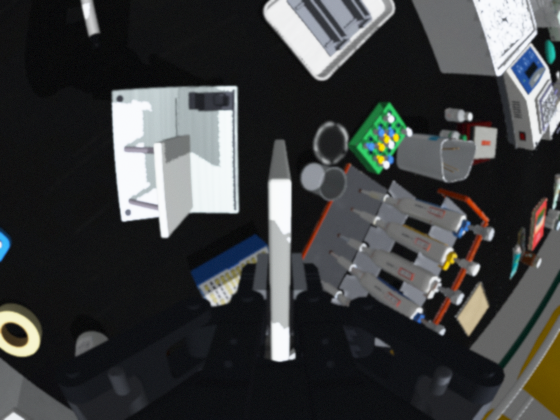

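Emit:
carry_out(plan=[[[-0.015,0.02,-0.001],[0,0.1,0],0.0],[[-0.02,0.025,-0.001],[0,0.1,0],0.0],[[-0.02,0.025,0],[0,0,0],0.0],[[-0.02,0.025,0],[0,0,0],0.0],[[-0.01,0.015,0],[0,0,0],0.0],[[0,0,0],[0,0,0],0.0],[[0,0,0],[0,0,0],0.0]])

```text
time_s: 22.58
position: [0.5865, -0.1403, 0.197]
tool_rot: [[0.458, 0.227, -0.86], [0.774, 0.374, 0.511], [0.437, -0.9, -0.004]]
ft_force: [0.7, 0.9, -2.5]
grip_width: 0.0076
```

```bash
python3 look.py q; python3 -c "
from tgt import *
go(O+B@[-.0125,0,.1262],S)
p=env.get_image('scene');a=p['image'][120:270,210:390,::-1];cv2.imwrite('pics/q_scene.png',cv2.resize(a,None,fx=4,fy=4,interpolation=cv2.INTER_CUBIC))
p=env.get_image('side');a=p['image'][140:260,220:380,::-1];cv2.imwrite('pics/q_side.png',cv2.resize(a,None,fx=4,fy=4,interpolation=cv2.INTER_CUBIC))"
```

```text
22.575 [ 0.5865 -0.1403  0.197 ] [[0.458, 0.227, -0.86], [0.774, 0.374, 0.511], [0.437, -0.9, -0.004]] [ -35.8   27.4   75.4   26.2   80.5 -100.3] 0.0076168459157270815
t 22.625 pos [ 0.5865 -0.1404  0.1972] shift [-0.0291  0.0393  0.0008] rot [0.29 0.01 0.12] grip 0.0072 F [-0.   0.4 -3.3] inB [-0.0415  0.0006  0.1656]
```

View pics/q.png

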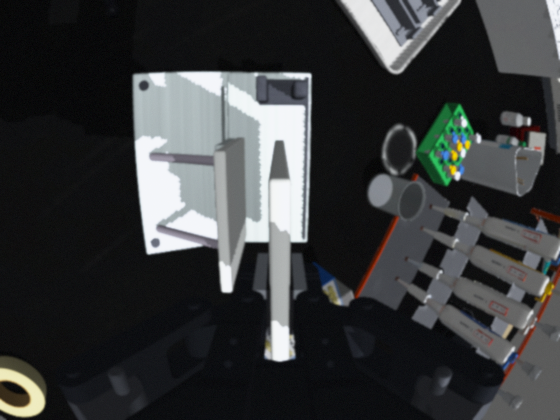

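View pics/q_scene.png

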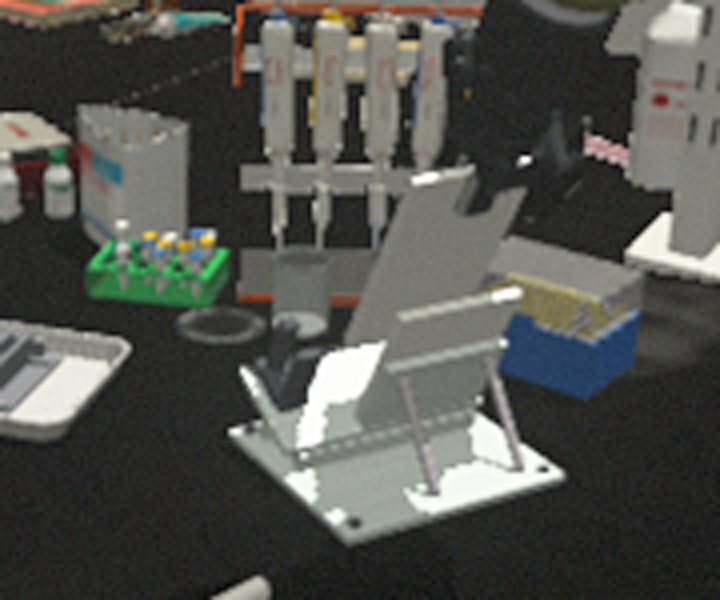

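View pics/q_side.png

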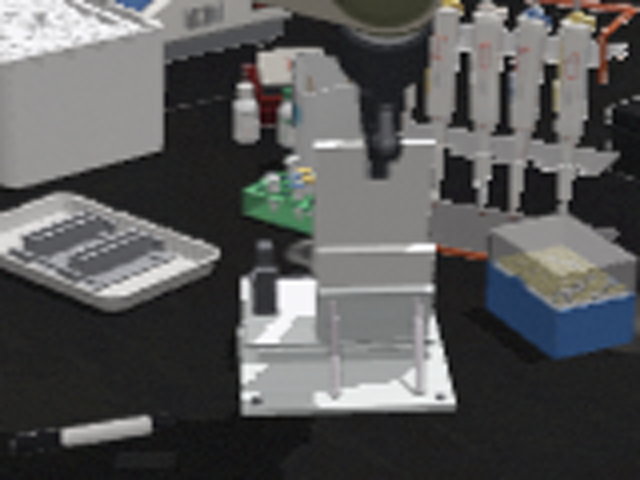

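Emit:
carry_out(plan=[[[0,0.012,0],[0,0,0],0.0],[[-0.007,0.012,0],[0,0,0],0.0],[[-0.007,0.008,0],[0,0,0],0.0],[[-0.006,0.004,0],[0,0,0],0.0],[[-0.005,0,0],[0,0,0],0.0],[[0,0,0],[0,0,0],0.0],[[0,0,0],[0,0,0],0.0]])

```text
time_s: 23.6
position: [0.5827, -0.1465, 0.1531]
tool_rot: [[0.46, 0.226, -0.859], [0.773, 0.374, 0.512], [0.437, -0.899, -0.003]]
ft_force: [1.0, 0.7, -2.3]
grip_width: 0.0073
```

```bash
python3 -c "
from tgt import *
go(O+B@[-.0125,0,.1262],S); s=env.observe(); print(B.T@s['ft_force'])"
```

```text
t 23.6 pos [ 0.5827 -0.1465  0.1531] shift [-0.0033  0.0028  0.0005] rot [ 0.23 -0.09  0.14] grip 0.0073 F [ 1.   0.7 -2.3] inB [-0.0158  0.0005  0.129 ]
[ 2.33829986e-03  5.23042536e-01 -2.58316164e+00]
```

Emit:
carry_out(plan=[[[-0.0025,0,0],[0,0,0],0.0],[[0,0,0],[0,0,0],0.0],[[0,0.0015,0],[0,0,0],0.0],[[0,0.0015,0],[0,0,0],0.0],[[0,0,0],[0,0,0],0.0],[[0,0,0],[0,0,0],0.0]])

```text
time_s: 24.35
position: [0.5821, -0.1473, 0.1495]
tool_rot: [[0.46, 0.226, -0.859], [0.773, 0.374, 0.512], [0.437, -0.899, -0.003]]
ft_force: [-4.3, -2.8, 5.2]
grip_width: 0.0075
```

```bash
python3 -c "
from tgt import *
go(O+B@[-.0125,0,.1262],S); s=env.observe(); print(B.T@s['ft_force'])"
```

```text
t 24.35 pos [ 0.5821 -0.1473  0.1495] shift [-0.0008  0.      0.0004] rot [ 0.23 -0.09  0.13] grip 0.0075 F [-4.3 -2.8  5.2] inB [-0.0133  0.0004  0.1262]
[ 1.89840472 -2.29883008  6.7046613 ]
```

Emit:
carry_out(plan=[[[-0.0012,-0.0005,0],[0,0,0],0.0],[[-0.0008,0,0],[0,0,0],0.0],[[0,0,0],[0,0,0],0.0],[[0,0,0],[0,0,0],0.0]])

```text
time_s: 24.85
position: [0.5814, -0.1486, 0.1488]
tool_rot: [[0.459, 0.227, -0.859], [0.773, 0.375, 0.512], [0.438, -0.899, -0.003]]
ft_force: [0.3, 3.0, 5.3]
grip_width: 0.0074
```

```bash
python3 -c "
from tgt import *
go(O+B@[-.0125,0,.1262],S); s=env.observe(); print(B.T@s['ft_force'])
p=env.get_image('scene');a=p['image'][120:270,210:390,::-1];cv2.imwrite('pics/r_scene.png',cv2.resize(a,None,fx=4,fy=4,interpolation=cv2.INTER_CUBIC))";python3 look.py r
```

```text
t 24.85 pos [ 0.5814 -0.1486  0.1488] shift [0.0008 0.0001 0.0004] rot [ 0.22 -0.1   0.19] grip 0.0074 F [0.3 3.  5.3] inB [-0.0117  0.0004  0.1262]
[-4.76291202 -1.22412446  3.56900903]
24.9 [ 0.5813 -0.1486  0.1488] [[0.459, 0.227, -0.859], [0.773, 0.375, 0.512], [0.438, -0.899, -0.003]] [ -36.9   30.1   79.4   26.8   74.9 -104.2] 0.007284938892839913
```

View pics/r_scene.png

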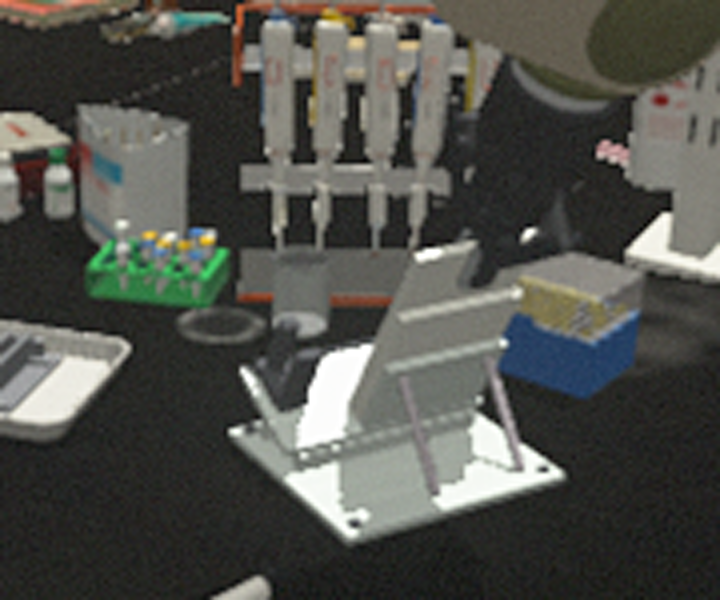

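View pics/r.png

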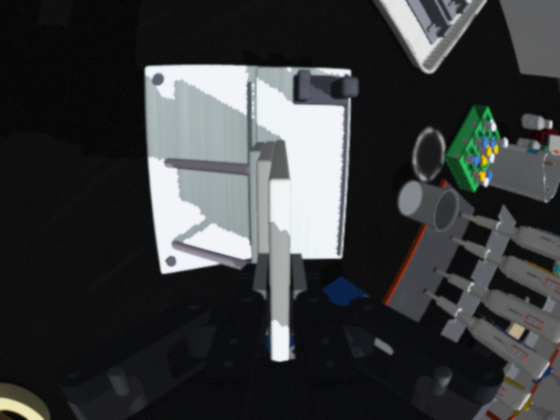

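Emit:
carry_out(plan=[[[0,0,0],[0,0,0],0.012],[[0,0,0],[0,0,0],0.02],[[0,0,0],[0,0,0],0.03],[[0,0,0],[0,0,0],0.03],[[0,-0.01,0],[0,0,0],0.03],[[0,-0.02,0],[0,0,0],0.03],[[0,-0.03,0],[0,0,0],0.04],[[0,-0.04,0],[0,0,0],0.04]])

```text
time_s: 25.95
position: [0.5579, -0.1866, 0.2395]
tool_rot: [[0.46, 0.225, -0.859], [0.773, 0.375, 0.512], [0.437, -0.899, -0.001]]
ft_force: [0.6, -0.0, 0.6]
grip_width: 0.0402
```

Emit:
carry_out(plan=[[[0.03,-0.03,0],[0,0,0],0.06],[[0.04,-0.01,0],[0,0,0],0.06],[[0.04,0,0],[0,0,0],0.06],[[0,0,0],[0,0,0],0.06],[[0,0,0],[0,0,0],0.06]])

```text
time_s: 26.58
position: [0.5996, -0.1167, 0.3222]
tool_rot: [[0.46, 0.225, -0.859], [0.773, 0.374, 0.512], [0.437, -0.9, -0.002]]
ft_force: [0.5, -0.7, -1.1]
grip_width: 0.0602
```

```bash
python3 look.py t keeper_grip keeper tall_plate short_plate; python3 -c "
from tgt import *
go(O+B@[-.06,-.14,.07],yawR(59.4))
p=env.get_image('scene');a=p['image'][120:270,210:390,::-1];cv2.imwrite('pics/t_scene.png',cv2.resize(a,None,fx=4,fy=4,interpolation=cv2.INTER_CUBIC))
a=cv2.imread('pics/t.png')"
```

```text
26.575 [ 0.5996 -0.1167  0.3222] [[0.46, 0.225, -0.859], [0.773, 0.374, 0.512], [0.437, -0.9, -0.002]] [-33.1  23.2  61.5  26.   95.7 -89.8] 0.06018315939202191
keeper_grip [(0.61, [99.0, 210.0], 877)]
keeper [(0.69, [97.0, 212.0], 794)]
tall_plate [(0.57, [186.0, 171.0], 5492)]
short_plate []
t 26.825 pos [ 0.5997 -0.117   0.3221] shift [-0.061   0.1958  0.1406] rot [ 0.14 -0.25 25.92] grip 0.0601 F [0.6 0.2 0.5] inB [-1.200e-01  1.000e-04  2.664e-01]
```

View pics/t.png

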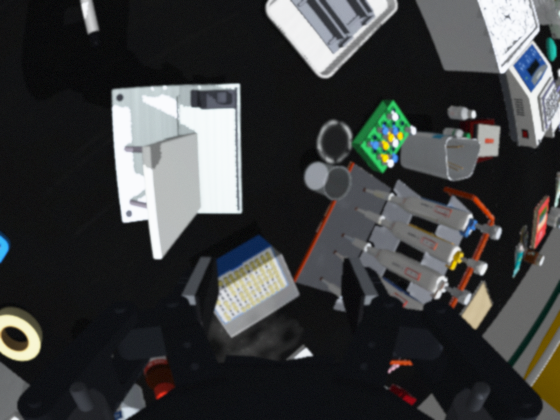

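View pics/t_scene.png

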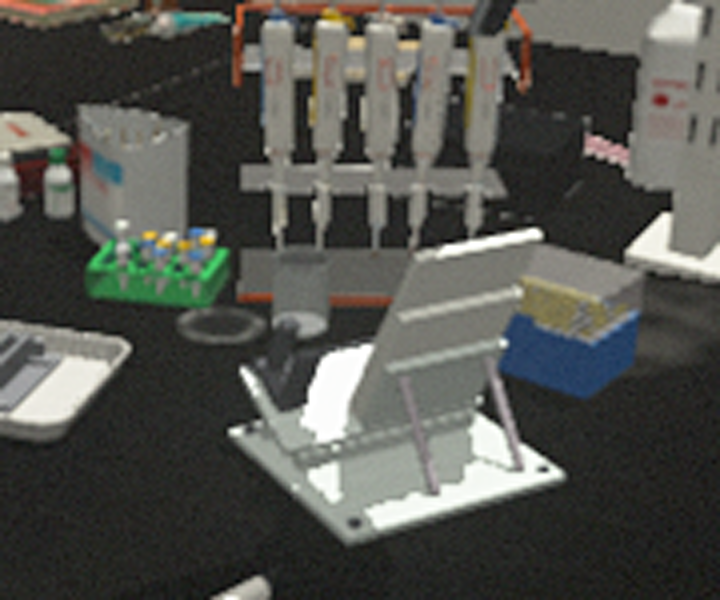

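Emit:
carry_out(plan=[[[0,0,0.02],[0,0,8.64],0.0],[[0,0,0.03],[0,0,8.64],0.0],[[0,0,0.03],[0,0,8.64],0.0],[[0,0,0.03],[0,0,0],0.0],[[0,0,0.025],[0,0,0],0.0],[[0,0,0],[0,0,0],0.0],[[0,0,0],[0,0,0],0.0]])

```text
time_s: 27.75
position: [0.4846, -0.0476, 0.3222]
tool_rot: [[0.513, 0.002, -0.859], [0.859, -0.001, 0.513], [0.0, -1.0, -0.003]]
ft_force: [0.0, 0.1, 0.2]
grip_width: -0.0001
```

```bash
python3 -c "
from tgt import *
go(O+B@[-.057,-.135,.03],yawR(59.4))
s=env.observe();p=env.get_image('wrist');im=p['image'][:,:,::-1].copy()
print(pose(p,s)[1], s['tool_rot'])
for j in (0,.0075,.015):
  y=-.095+j
  for z in (.013,.061):
    q=proj(p,O+np.array([(-.063,y-.007,z),(-.051,y-.007,z),(-.051,y+.007,z),(-.063,y+.007,z)])@B.T,s).astype(np.int32); cv2.polylines(im,[q],True,(255,0,255) if j else (0,255,0),1)
cv2.imwrite('pics/u.png',im)"
```

```text
t 27.75 pos [ 0.4846 -0.0476  0.3222] shift [0.0451 0.2404 0.0015] rot [ 0.15 -0.24  0.01] grip -0.0001 F [0.  0.1 0.2] inB [-0.121  -0.1343  0.266 ]
[ 0.4198725  -0.00927103  0.46428168] [[ 5.12605764e-01  2.24499983e-03 -8.58621156e-01]
 [ 8.58624085e-01 -1.22026250e-03  5.12604322e-01]
 [ 1.03053418e-04 -9.99996735e-01 -2.55312451e-03]]
```

View pics/u.png

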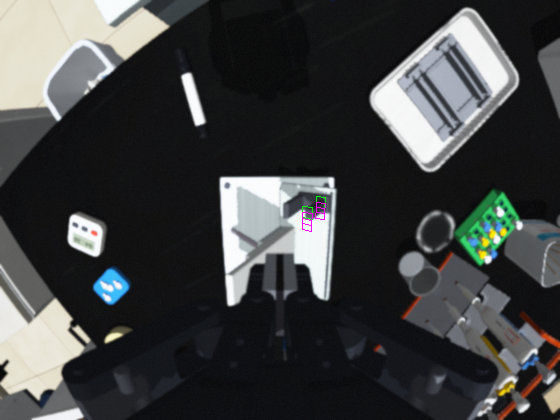

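Emit:
carry_out(plan=[[[0.015,0.02,0],[0,0,0],0.0],[[0.015,0.04,0],[0,0,0],0.0],[[0.015,0.05,0],[0,0,0],0.0],[[0,0.05,0],[0,0,0],0.0],[[0,0.04,0],[0,0,0],0.0],[[0,0.03,0],[0,0,0],0.0],[[0,0.009,0],[0,0,0],0.0],[[0,0,0],[0,0,0],0.0]])

```text
time_s: 28.8
position: [0.5081, -0.0091, 0.0833]
tool_rot: [[0.513, 0.002, -0.859], [0.859, -0.001, 0.513], [0.0, -1.0, -0.002]]
ft_force: [-0.0, 0.6, 0.2]
grip_width: -0.0002
```

```bash
python3 look.py v keeper_grip keeper; python3 -c "
from tgt import *
go(O+B@[-.057,-.02,.03],yawR(59.4))
p=env.get_image('side');a=p['image'][140:260,220:380,::-1];cv2.imwrite('pics/v_side.png',cv2.resize(a,None,fx=4,fy=4,interpolation=cv2.INTER_CUBIC))"
```

```text
28.8 [ 0.5081 -0.0091  0.0833] [[0.513, 0.002, -0.859], [0.859, -0.001, 0.513], [0.0, -1.0, -0.002]] [-14.4  27.1  93.6  -0.   59.2 -73.5] -0.00017560135708523633
keeper_grip [(0.65, [344.0, 275.0], 281), (0.53, [98.0, 498.0], 25756)]
keeper [(0.86, [345.0, 276.0], 254)]
t 28.95 pos [ 0.5083 -0.009   0.0843] shift [ 1.000e-04  3.000e-03 -1.135e-01] rot [ 0.26 -0.22  0.04] grip -0.0 F [ 0.6 -0.4 -0.2] inB [-0.0583 -0.1336  0.0321]
```

View pics/v.png

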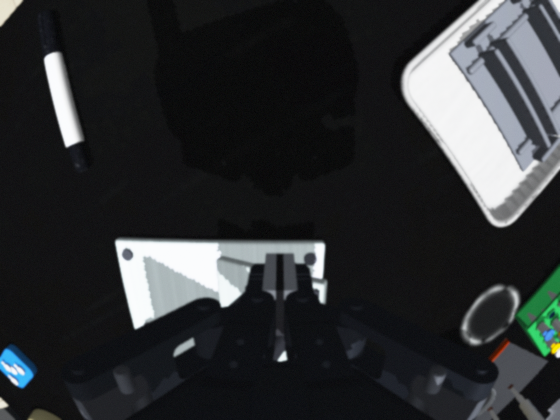

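View pics/v_side.png

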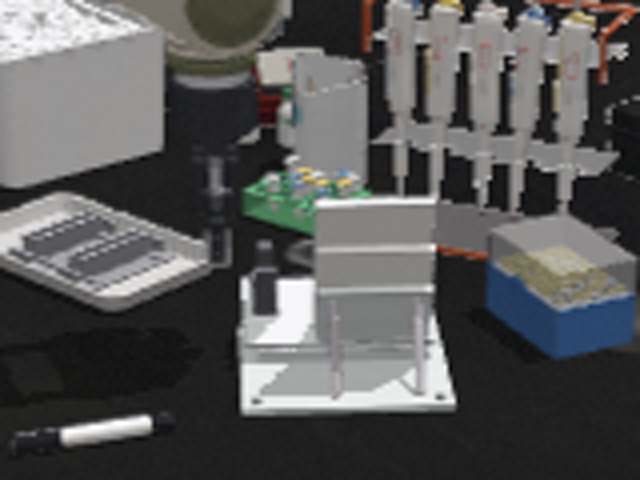

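Emit:
carry_out(plan=[[[0,0,-0.01],[0,0,0],0.0],[[0,0,-0.008],[0,0,0],0.0],[[0,0,-0.008],[0,0,0],0.0],[[0,0,-0.008],[0,0,0],0.0],[[0,0,-0.01],[0,0,0],0.0],[[0,0,-0.01],[0,0,0],0.0],[[0,0,0],[0,0,0],0.0]])

```text
time_s: 29.88
position: [0.5547, -0.0369, 0.0832]
tool_rot: [[0.513, 0.003, -0.859], [0.859, -0.001, 0.513], [0.0, -1.0, -0.003]]
ft_force: [-0.7, -0.8, 0.6]
grip_width: -0.0
```

```bash
python3 -c "
from tgt import *
go(O+B@[-.057,-.02,.03],yawR(59.4)); print(B.T@env.observe()['ft_force'])
p=env.get_image('side');a=p['image'][140:260,220:380,::-1];cv2.imwrite('pics/w_side.png',cv2.resize(a,None,fx=4,fy=4,interpolation=cv2.INTER_CUBIC))
p=env.get_image('scene');a=p['image'][120:270,210:390,::-1];cv2.imwrite('pics/w_scene.png',cv2.resize(a,None,fx=4,fy=4,interpolation=cv2.INTER_CUBIC))"
```

```text
t 29.875 pos [ 0.5547 -0.0369  0.0832] shift [ 0.0003  0.0016 -0.0594] rot [ 0.17 -0.24  0.02] grip -0.0 F [-0.7 -0.8  0.6] inB [-0.0575 -0.0794  0.0313]
[ 0.73178618 -0.2128963   1.01713633]
```

View pics/w_side.png

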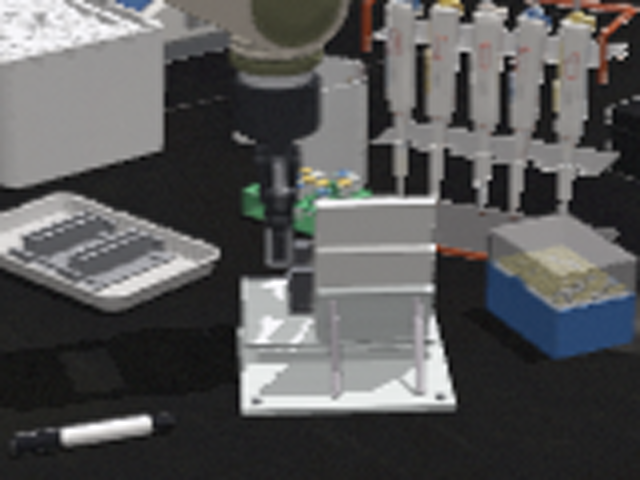

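View pics/w_scene.png

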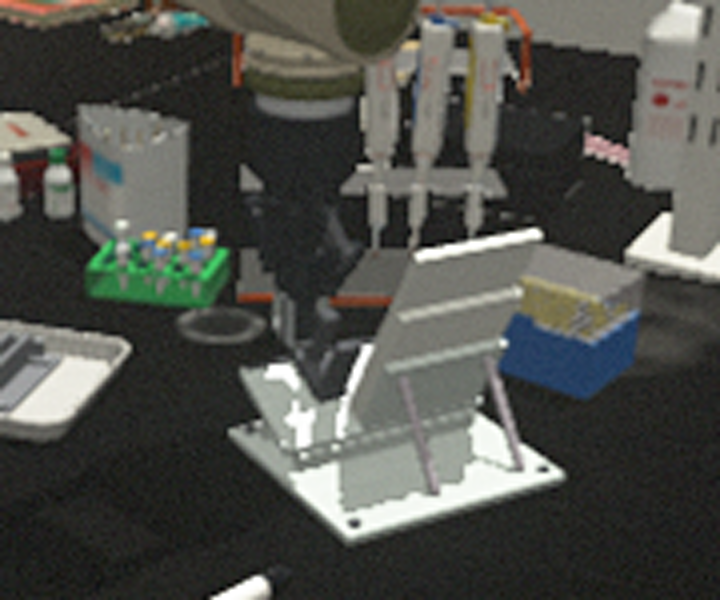

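Emit:
carry_out(plan=[[[0,0.001,-0.009],[0,0,0],0.0],[[0,0,-0.009],[0,0,0],0.0],[[0,0,-0.009],[0,0,0],0.0],[[0,0,-0.009],[0,0,0],0.0],[[0,0,-0.008],[0,0,0],0.0],[[0,0,-0.006],[0,0,0],0.0],[[0,0,0],[0,0,0],0.0]])

```text
time_s: 30.85
position: [0.5973, -0.0623, 0.0824]
tool_rot: [[0.512, 0.002, -0.859], [0.859, -0.001, 0.512], [0.0, -1.0, -0.003]]
ft_force: [0.6, 0.1, -0.1]
grip_width: 0.0001
```

```bash
python3 -c "
from tgt import *
go(O+B@[-.057,-.018,.03],yawR(59.4)); print(B.T@env.observe()['ft_force'])"
```

```text
t 30.85 pos [ 0.5973 -0.0623  0.0824] shift [ 0.0003  0.0006 -0.0118] rot [ 0.16 -0.22  0.01] grip 0.0001 F [ 0.6  0.1 -0.1] inB [-0.057  -0.0298  0.0306]
[-0.26087074  0.50143572 -0.28082725]
```

Emit:
carry_out(plan=[[[0,0,-0.004],[0,0,0],0.0],[[0,0,-0.003],[0,0,0],0.0],[[0,0,-0.002],[0,0,0],0.0],[[0,0,-0.002],[0,0,0],0.0],[[0,0,0],[0,0,0],0.0]])

```text
time_s: 31.48
position: [0.6065, -0.0678, 0.0824]
tool_rot: [[0.512, 0.002, -0.859], [0.859, -0.001, 0.512], [0.0, -1.0, -0.003]]
ft_force: [-0.2, 0.6, -1.0]
grip_width: -0.0
```

```bash
python3 -c "
from tgt import *
go(O+B@[-.057,-.018,.03],yawR(59.4)); print(B.T@env.observe()['ft_force'])
p=env.get_image('side');a=p['image'][140:260,220:380,::-1];cv2.imwrite('pics/x_side.png',cv2.resize(a,None,fx=4,fy=4,interpolation=cv2.INTER_CUBIC))"
```

```text
t 31.475 pos [ 0.6065 -0.0678  0.0824] shift [ 0.0003  0.0006 -0.0011] rot [ 0.15 -0.21  0.01] grip -0.0 F [-0.2  0.6 -1. ] inB [-0.0571 -0.0191  0.0307]
[ 0.02069469 -0.48462994 -1.11806109]
```

Emit:
carry_out(plan=[[[0,0,-0.0015],[0,0,0],0.0],[[0,0,-0.0015],[0,0,0],0.0],[[0,0,0],[0,0,0],0.0]])

```text
time_s: 31.9
position: [0.6078, -0.0684, 0.0825]
tool_rot: [[0.512, -0.001, -0.859], [0.859, 0.0, 0.512], [-0.0, -1.0, 0.001]]
ft_force: [-6.8, 4.7, 3.7]
grip_width: 0.0
```

```bash
python3 -c "
from tgt import *
go(O+B@[-.057,-.015,.03],yawR(59.4)); print(B.T@env.observe()['ft_force'])"; python3 look.py y
```

```text
t 31.9 pos [ 0.6078 -0.0684  0.0825] shift [ 0.0002  0.0007 -0.0027] rot [-0.06 -0.2  -0.01] grip 0.0 F [-6.8  4.7  3.7] inB [-0.0571 -0.0177  0.0307]
[-2.14832314 -8.25882628  3.02858076]
31.9 [ 0.6078 -0.0684  0.0825] [[0.512, -0.001, -0.859], [0.859, 0.0, 0.512], [-0.0, -1.0, 0.001]] [-17.5  35.7  76.2   0.   68.2 -76.7] 3.130502288205888e-05
```

View pics/y.png

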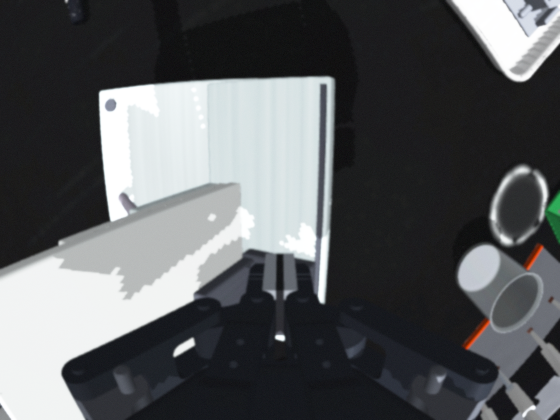

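View pics/x_side.png

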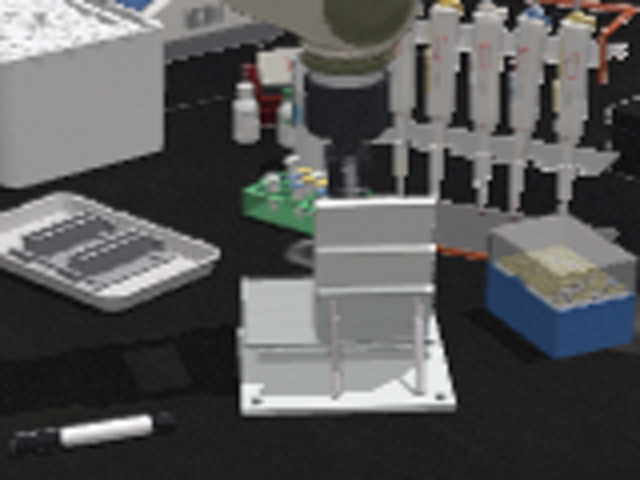

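The push force rose to 8 N at y = -17.7 mm, which is where the end stop should be (-18 mm). Backing off and checking.

Emit:
carry_out(plan=[[[0,0,0.008],[0,0,0],0.0],[[0,0,0.03],[0,0,0],0.0],[[0.02,-0.01,0.04],[0,0,0],0.0],[[0.03,-0.04,0.04],[0,0,0],0.0],[[0.02,-0.05,0.02],[0,0,0],0.0],[[0,-0.05,0],[0,0,0],0.0],[[0,-0.05,0],[0,0,0],0.0],[[0,0,0],[0,0,0],0.0]])

```text
time_s: 32.95
position: [0.5274, 0.0608, 0.2851]
tool_rot: [[0.512, 0.011, -0.859], [0.859, -0.002, 0.512], [0.004, -1.0, -0.011]]
ft_force: [-0.2, -0.4, -0.6]
grip_width: 0.0002
```

Emit:
carry_out(plan=[[[0,0,0],[0,0,0],0.0],[[0,0,0],[0,0,0],0.0]])

```text
time_s: 33.2
position: [0.526, 0.0607, 0.2799]
tool_rot: [[0.512, -0.0, -0.859], [0.859, -0.001, 0.512], [-0.001, -1.0, -0.0]]
ft_force: [1.0, 0.4, -0.3]
grip_width: 0.0
```

```bash
python3 look.py z keeper tall_plate short_plate; python3 -c "
from tgt import *
go(O,yawR(59.4))
import pickle
s,p=pickle.load(open('pics/z.pkl','rb')); im=p['image'][:,:,::-1].copy()
def bx(x0,x1,y0,y1,z0,z1,c):
  for z in (z0,z1):
    q=proj(p,O+np.array([(x0,y0,z),(x1,y0,z),(x1,y1,z),(x0,y1,z)])@B.T/1000,s).astype(np.int32); cv2.polylines(im,[q],True,c,1)
bx(-8,0,-50,50,0,110,(0,0,255)); bx(-16,-8,-50,50,0,160,(0,200,0)); bx(-63,-51,-7,7,13,61,(255,0,255))
cv2.imwrite('pics/z_o.png',im)
p=env.get_image('scene');a=p['image'][120:270,210:390,::-1];cv2.imwrite('pics/z_scene.png',cv2.resize(a,None,fx=4,fy=4,interpolation=cv2.INTER_CUBIC))"
```

```text
33.2 [0.526  0.0607 0.2799] [[0.512, -0.0, -0.859], [0.859, -0.001, 0.512], [-0.001, -1.0, -0.0]] [ -6.2  18.   72.1  -0.1  89.9 -65.4] 3.707411610461918e-05
keeper [(0.97, [294.0, 220.0], 740)]
tall_plate [(0.89, [295.0, 166.0], 3568)]
short_plate []
t 33.4 pos [0.5263 0.0607 0.2806] shift [-0.1071  0.2508 -0.1536] rot [ 0.07 -0.22 -0.02] grip 0.0001 F [-1.  -0.  -0.2] inB [-0.2059 -0.1536  0.1788]
```

View pics/z.png

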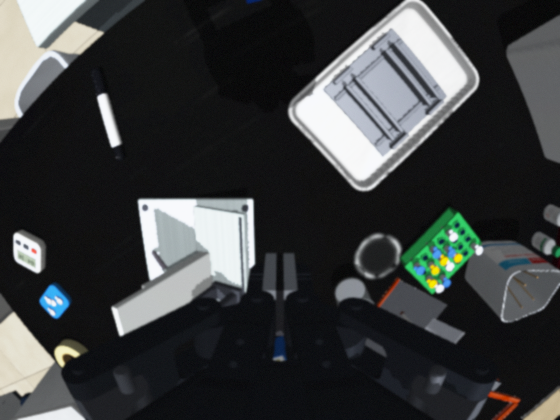

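View pics/z_o.png

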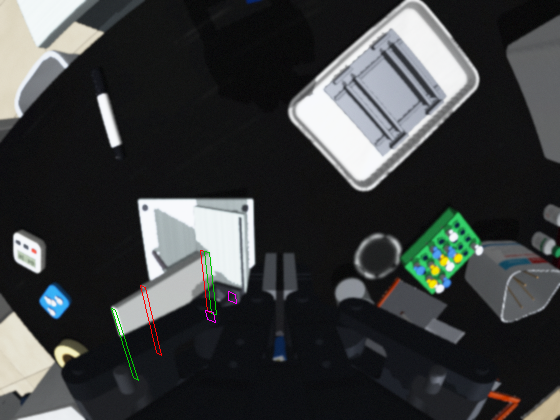

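View pics/z_scene.png

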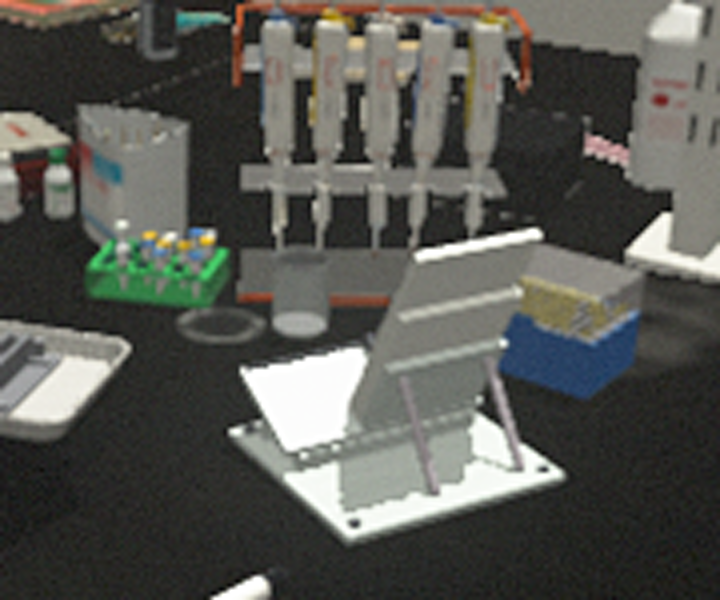

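The model of the seated tall plate matches its picture. The keeper sits at the predicted stop position and the beaker is undisturbed. The arm is clear at z = 0.28, so I'm handing in.

```bash
python3 -c "
from rig import env
print(env.close_job())"
```

```text
the job is handed in; nothing more can be done
None
```

I set both white plates on the stand, short behind tall, slid the keeper to its end stop, and handed the job in at about 33 s of the 72 s allowed. The hand-in gave no verdict.

- **Plates:** I brought each one to the slope's angle while holding it, lowered it until I felt the ledge (about 5–15 N), and pressed it lightly against what was behind it (about 4–5 N) before letting go. In the last pictures the tall plate matched the drawn model of its seated place. The short plate showed flush and centred behind it.
- **Keeper:** I pushed the tab with closed fingers until the force rose to 8 N at −17.7 mm along the ledge. The stop was predicted at −18 mm. The last picture showed the keeper in front of the plates' middle, partly hidden by the plate and gripper.
- **Bystanders:** The arm went near none of them. In the pictures the beaker, float and timer looked unmoved, but I did not measure their shift.
- **Checks that failed or disagreed:** The network did not find the short plate in the last two pictures I asked it about, because the tall plate mostly hides it there. I relied on the scene and side views for it instead.

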